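# Fetch the tube block from behind the bottles

## Task

The aluminium tube block stands in the grey tray behind three white containers. Move all three containers into the empty white side tray, then fetch the tube block and seat it flat in the recess on top of the block heater, and only then put each container back upright on the spot in the grey tray where it stood at the start. Set things down rather than dropping them, do not tip the containers over, and leave the small amber vial in the grey tray where it is.

Things in the scene. Friction and masses are not known exactly. Their poses are not given: they have to be found in the camera images.
- round_bottle_mid (a point): Round white plastic bottle with sloping shoulder and narrow blue cap, 112 mm tall: straight body 50 mm in diameter up to 82 mm, cap 34 mm in diameter from 92 mm to the top. About 0.16 kg. The point is on its axis, half-way up (56 mm above its underside); z up. Best gripped from above on the straight body about 70 mm above its underside. It stands in the grey tray; the three containers stand side by side about 100 mm apart along that tray's y, in any order.
- jar_mid (a point): Round white plastic jar with a blue lid as wide as itself, 56 mm in diameter, 92 mm tall. About 0.17 kg. The point is on its axis, half-way up (46 mm above its underside); z up. Best gripped from above about 70 mm above its underside. It stands in the grey tray.
- square_bottle_mid (a point): White plastic bottle of square section 48 x 48 mm, straight up to 82 mm, with a round blue cap 36 mm in diameter on top, 100 mm tall in all. About 0.15 kg. The point is on its axis, half-way up (50 mm above its underside); x and y are square to its sides, z up. Best gripped from above on the straight body about 70 mm above its underside. It stands in the grey tray.
- tube_block_mid (a point): Bare aluminium tube block, 44 mm (its x) by 62 mm (its y) and 56 mm tall, with twelve dark holes in its top. About 0.36 kg. The point is its centre, half-way up (28 mm above its underside); z up. It stands in the grey tray just behind (on the +x side of) the row of containers, its y roughly along the tray's y.
- caddy: Fixed grey tray, 150 mm (its x) by 330 mm (its y), rim 14 mm high and 4 mm thick, floor 4 mm thick. Origin at the centre of its underside on the table; x points away from the robot, z up. The containers stand in its near half (about x = -32 mm), the tube block and the vial in its far half. It may lie on the left or on the right.
- side_tray: Fixed empty white tray, the side area for the containers, 130 mm (its x) by 330 mm (its y), rim 12 mm high and 4 mm thick, floor 4 mm thick. Origin at the centre of its underside on the table; x points away from the robot, z up. Three containers stand well at y = -100, 0 and +100 mm. It lies on the other side from the grey tray.
- heater_seat (a point): Seat of the fixed block heater, a flat white box 125 x 180 mm with a dark metal top, beyond the trays. The point is the centre of the floor of the recess on its top, 44 mm above the table; the recess is 60 mm (its x) by 78 mm (its y) with a rim 6 mm high round it, so the tube block goes in with its 62 mm side along y and 8 mm to spare on each side; z up.
- vial_mid (a point): Small amber glass vial with a black cap, 26 mm in diameter, 40 mm tall, loose, standing in the far corner of the grey tray on its -y side; to be left alone. The point is its centre, half-way up.
Mind the look-alikes: they are no part of the job. Leave any purple or yellow look-alike of the part that bears round_bottle_mid alone.

How it is judged:
On the way, in this order (a step that is already met when the one before it is completed fails the run):
1. all three containers stand upright, released, in the side tray (x of round_bottle_mid in the frame of side_tray between -0.055 and 0.055 m and y of round_bottle_mid in the frame of side_tray between -0.155 and 0.155 m and z of round_bottle_mid in the frame of side_tray below 0.066 m and angle between each of round_bottle_mid, jar_mid, square_bottle_mid's own z axis and vertical below 0.1 rad and contact force between the fingers and round_bottle below 0.3 N and x of jar_mid in the frame of side_tray between -0.055 and 0.055 m and y of jar_mid in the frame of side_tray between -0.155 and 0.155 m and z of jar_mid in the frame of side_tray below 0.056 m and contact force between the fingers and jar below 0.3 N and x of square_bottle_mid in the frame of side_tray between -0.055 and 0.055 m and y of square_bottle_mid in the frame of side_tray between -0.155 and 0.155 m and z of square_bottle_mid in the frame of side_tray below 0.06 m and contact force between the fingers and square_bottle below 0.3 N), for 0.2 s.
2. the tube block sits released in the heater's recess while the three containers are still in the side tray (all of step 1 and x of tube_block_mid in the frame of heater_seat between -0.011 and 0.011 m and y of tube_block_mid in the frame of heater_seat between -0.011 and 0.011 m and z of tube_block_mid in the frame of heater_seat between 0.023 and 0.032 m and angle between tube_block_mid's own z axis and vertical below 0.06 rad and angle between the x axis of tube_block_mid and the x axis of heater_seat, either way round below 0.35 rad and contact force between the fingers and tube_block below 0.3 N), for 0.2 s.
At the end, for the whole second after the job is handed in: The tube block sits flat in the heater's recess (within 11 mm of its centre each way, on its floor), and each container stands upright (within 0.1 rad) within 15 mm of the spot where it stood at the start; the vial has moved less than 20 mm; all is released and at rest (x of tube_block_mid in the frame of heater_seat between -0.011 and 0.011 m and y of tube_block_mid in the frame of heater_seat between -0.011 and 0.011 m and z of tube_block_mid in the frame of heater_seat between 0.023 and 0.032 m and angle between tube_block_mid's own z axis and vertical below 0.06 rad and angle between the x axis of tube_block_mid and the x axis of heater_seat, either way round below 0.35 rad and contact force between the fingers and tube_block below 0.3 N and linear speed of each of tube_block, round_bottle, jar, square_bottle below 0.02 m/s and distance of each of round_bottle_mid, jar_mid, square_bottle_mid from where it was at the start of the episode below 0.015 m and angle between each of round_bottle_mid, jar_mid, square_bottle_mid's own z axis and vertical below 0.1 rad and distance of vial_mid from where it was at the start of the episode below 0.02 m); the robot touches nothing.
It fails at once if a container or the tube block is tipped over (more than 0.6 rad) (angle between any of round_bottle_mid, jar_mid, square_bottle_mid, tube_block_mid's own z axis and vertical above 0.6 rad).
It fails at once if a container or the tube block is dropped (moves faster than 0.7 m/s while not held, a fall of about 25 mm) ((linear speed of round_bottle above 0.7 m/s and contact force between the fingers and round_bottle below 0.05 N) or (linear speed of jar above 0.7 m/s and contact force between the fingers and jar below 0.05 N) or (linear speed of square_bottle above 0.7 m/s and contact force between the fingers and square_bottle below 0.05 N) or (linear speed of tube_block above 0.7 m/s and contact force between the fingers and tube_block below 0.05 N)).
It fails at once if the vial is moved 20 mm or more, or tipped over (distance of vial_mid from where it was at the start of the episode above 0.02 m or angle between vial_mid's own z axis and vertical above 0.6 rad).
It also fails if it takes over 139 s, if anything falls off the work surface, if the arm or the gripper's body presses on something with over 40 N, if the wrist force passes 120 N, or if a joint passes its speed limit or range.

## Robot

A 7-joint arm with a two-finger parallel gripper is mounted at the origin on the work surface. World frame = base frame: x ahead of the robot, y to its left, z up, the work surface at z = 0. Lengths are in m, angles in rad, forces in N, time in s.
With the tool pointing down it reaches from about 0.425 to 0.875 m from the base axis. Payload 8.4 kg.
Tool frame: the origin (TCP) lies midway between the tips of the shut fingers; the grasp point (between the pads) lies 19 mm behind it; y points along the fingers, z is the direction in which the jaws open and shut, and the axes are right-handed (so a half turn about y gives the same grasp; the last joint's range is limited). The gripper opens to 87 mm and grips with 3 to 60 N. Pads are 19 mm wide; open, the fingers measure 117 mm over their backs; the gripper's body (75 mm by 190 mm) begins 51 mm behind the grasp point.
Start: joints at [1.123, 0.333, 0.04, 1.465, -0.013, 1.343, -0.059], TCP at [0.222, -0.611, 0.223] pointing down, gripper open.
Joint ranges: [-2.58, 2.58], [-0.38, 2.09], [-1.3, 1.39], [0.25, 2.4], [-1.5, 4.64], [0.08, 2.09], [-2.65, 2.65]. Speed limits (rad/s): [2.22, 2.22, 2.79, 2.79, 3.14, 3.14, 3.14].

## Interface

Orientations are given as a rotation vector (axis times angle).
In Python, from cell import sensors, eyes, r, finder gives the robot as it stands.
- The arm moves only by the tool play_rows, never from a script. Its argument "motion" is a list of rows, each an object of numbers: "dx", "dy", "dz": the shift along the tool's x, y, z in m; "rx", "ry", "rz": the turn, a rotation vector about the tool's x, y, z in rad; "gripper": the finger opening in m, from 0 to 0.087. In form: [{"dx": .., "dy": .., "dz": .., "rx": .., "ry": .., "rz": .., "gripper": ..}, ...]. A call has exactly 10 rows; each row shifts and turns the commanded pose from where the row before left it, along the tool's axes as they then stand; what a row does not reach is not made up. A row lasts 1/10 s, in which the tool goes at most 50 mm and 8.59 degrees, less where a joint would pass 70% of its speed; a pose out of reach is approached as far as the arm can. A call is refused whole if a number of a shift passes 0.05 or a number of a turn 0.15, either way. A call with a gripper value outside its range is refused whole. The fingers move at their own pace and stop on an object; "force" is the grip in N (left out, the last holds). Time passes only in rows, so rows that do not move let the fingers close, or fill a call up. It gives the time, the measured TCP pose, the force and the opening at its end, in the units of the state.
- sensors.observe(): the state, without advancing time (a new reading comes with each control period).
- eyes.read_camera(name): name is "side" or "top"; returns a dict with "img" (400x640x3 uint8, red, green, blue), "range_z" (400x640 float32, m along the optical axis (not along the pixel's ray), 0 where there is no reading), "fx", "fy", "cx", "cy" (pixels), "view" (4x4, takes a point from world to camera coordinates). Camera axes: x right, y down, z forward; pixel columns grow to the right and rows downward; lengths in m; the calibration is good to about 2 mm. A picture is of the moment at which its call begins.
- r.hand_in(): hands the job in, once; it reports no verdict.
Trained networks look in a picture, given as the dict that the camera call returned (one of the last four; its "shot" number tells which), for a name from the list of things; names that differ only in an ending like _2 or _b are one class to them, and where a whole thing is asked for, a point or a joint stands for the part that bears it (a point fixed in the world has none). Each returns a list of dicts, best first, with "conf" (0 to 1); they miss things now and then, are a little off and sometimes report something else, mostly with a low value. They report only what shows in the picture. A call takes as long as a camera call. They do not tell look-alikes from the thing itself.
- finder.boxes_of(picture, query): "box" ([left, top, width, height] in pixels, round what is visible of it).
- finder.masks_of(picture, query): "pixels" (400x640 bool, what is visible of it) and "box" ([left, top, width, height] in pixels, round what is visible of it).
- finder.tip_of(picture, query): "position" ([row, column] in pixels: a listed point, or the origin of a listed thing).
The state is a dict: "t": time; "joint_pos": joint angles; "dq": joint speeds; "effort": joint torques, N m; "ee_pos": TCP position; "ee_rot": TCP orientation; "force": force on the tool from outside, world axes, zero at the start; "moment": the same for the moment, N m; "opening": finger opening in m.
Only numpy, scipy, OpenCV 4.12 (cv2) and the standard library are available. Lean on these libraries where they do the work, as an engineer would, in place of code of your own. Each camera call takes 0.05 s, during which the arm holds its last target.

## Working session

There is one attempt and no reset: what is moved stays moved. The work goes in short steps, Python scripts to look and compute and a tool call to move; the robot and the scene stay as the last step left them, time stands still between calls to the robot, and variables do not carry over. Pictures are saved under pics/ and viewed, and the job is handed in when it is done.

Besides the shell and the picture viewer there is one more tool, called after "Emit:" as name([rows], argument=value, ...), one row to a line, values as JSON. play_rows: Moves the arm, as the interface text tells. Its arguments: {"type":"object","properties":{"motion":{"type":"array","items":{"type":"object","properties":{"dx":{"type":"number"},"dy":{"type":"number"},"dz":{"type":"number"},"rx":{"type":"number"},"ry":{"type":"number"},"rz":{"type":"number"},"gripper":{"type":"number"}}}},"force":{"type":"number"}},"required":["motion"]}

```bash
mkdir -p pics; ls
python3 - <<'E'
from cell import sensors, eyes, r, finder
import cv2,numpy as np
print(sensors.observe())
for n in ("side","top"):
    p=eyes.read_camera(n); cv2.imwrite(f"pics/{n}0.png",p["img"][:,:,::-1]); print(n,p["shot"],p["fx"],p["fy"],p["cx"],p["cy"],p["view"].tolist() if hasattr(p["view"],"tolist") else p["view"])
E
```

```text
pics
{'t': 0.0, 'joint_pos': array([ 1.12280146,  0.33388906,  0.03987409,  1.46629441, -0.01338943,
        1.34331593, -0.05849549]), 'dq': array([ 5.26038121e-04, -1.06805909e-03,  7.06602327e-04, -4.47438718e-04,
       -1.50587974e-03,  1.03306276e-05,  5.86887454e-04]), 'effort': array([-7.50974159e-04, -6.56370306e+01,  1.33428533e+00, -4.03789330e+01,
       -5.99489571e-02,  4.51146578e-02,  1.17758100e-04]), 'ee_pos': array([ 0.22194842, -0.61041475,  0.22166209]), 'ee_rot': array([-0.35840845,  2.0335936 , -2.03031165]), 'force': array([ 0.0426258 , -0.16780439,  0.22890533]), 'moment': array([-0.0036293 , -0.0570593 , -0.00732241]), 'opening': 0.08731092443647939}
side 1 360.9302864630273 360.9302864630273 312.88696811022186 199.17134435466244 [[0.955635102086125, -0.2943092838005646, -0.01198320197775906, -0.5670060630338896], [-0.23297626173885536, -0.7303390314820775, -0.6421269037814953, 0.12837069649999955], [0.18023210903451528, 0.6164308108479165, -0.7665046916427524, 0.9590479354698781], [0.0, 0.0, 0.0, 1.0]]
top 2 461.1985185144776 461.1985185144776 324.1879839843654 193.98323105067144 [[0.0035846423155837357, -0.9999845326863699, -0.004252614195002746, -0.08243084572340058], [-0.9981752806451368, -0.003321755883970591, -0.06029158354902746, 0.5617641275369898], [0.060276524853970934, 0.004460978129235753, -0.9981717488617172, 1.1077403589014212], [0.0, 0.0, 0.0, 1.0]]
```

View pics/top0.png

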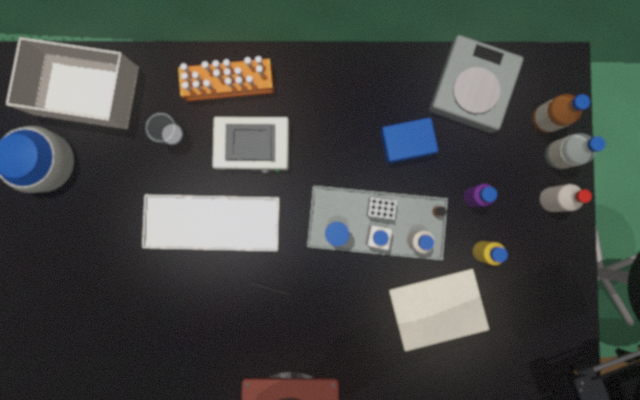

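View pics/side0.png

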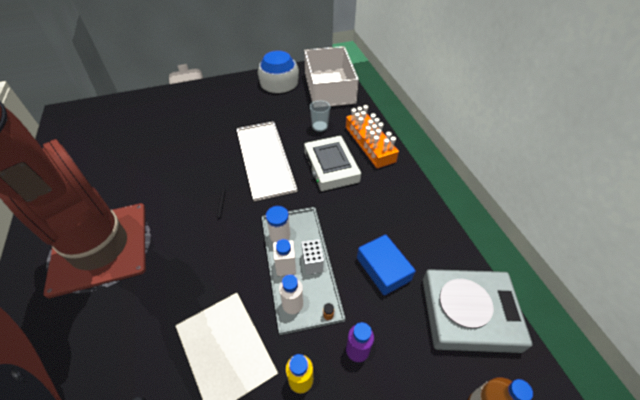

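The top view shows the grey tray on the right (308–448, 187–260). In it are the jar (337,234), square bottle (380,237), white round bottle (424,242), tube block (382,208) and vial (439,211). The side tray is at (210,222) and the heater recess at (250,143). For round_bottle, the other candidates are the purple bottle (482,195), the yellow bottle (490,253) and the white bottle with a red cap (565,198). The one described is the white bottle in the tray at (424,242).

```bash
cat > h.py <<'E'
from cell import sensors, eyes, r, finder
import cv2,numpy as np
from scipy.spatial.transform import Rotation as R
def cloud(p):
    z=p["range_z"]; v,u=np.mgrid[:400,:640]
    c=np.stack([(u-p["cx"])/p["fx"]*z,(v-p["cy"])/p["fy"]*z,z],-1)
    V=np.array(p["view"]); return (c-V[:3,3])@V[:3,:3]
def ray(p,rc,z):
    V=np.array(p["view"]); d=V[:3,:3].T@np.array([(rc[1]-p["cx"])/p["fx"],(rc[0]-p["cy"])/p["fy"],1]); o=-V[:3,:3].T@V[:3,3]
    return o+d*(z-o[2])/d[2]
E
python3 - <<'E'
from h import *
np.set_printoptions(precision=4,suppress=True)
H=dict(round_bottle_mid=.06,jar_mid=.05,square_bottle_mid=.054,tube_block_mid=.032,vial_mid=.024,caddy=0,side_tray=0,heater_seat=.044)
for n in("top","side"):
    p=eyes.read_camera(n);C=cloud(p)
    cv2.imwrite(f"pics/crop_{n}.png",cv2.resize(p["img"][180:270,300:510] if n=="top" else p["img"][195:345,240:400],None,fx=3.5,fy=3.5,interpolation=2)[:,:,::-1])
    for q,h in H.items():
        for d in finder.tip_of(p,q)[:3]: print(n,q,"tip",round(d["conf"],2),d["position"],ray(p,d["position"],h))
        if q!="heater_seat":
            for d in finder.masks_of(p,q)[:2]:
                m=d["pixels"]&(p["range_z"]>0); P=C[m]; zt=np.percentile(P[:,2],97); T=P[P[:,2]>zt-.008]
                print(n,q,"mask",round(d["conf"],2),d["box"],"ztop",zt,"topmid",T[:,:2].mean(0),(T.min(0)+T.max(0))[:2]/2,"n",len(T), cv2.minAreaRect((T[:,:2]*1000).astype(np.float32)))
E
```

```text
top round_bottle_mid tip 0.94 [241.8, 418.3] [ 0.4487 -0.3002  0.06  ]
top round_bottle_mid tip 0.66 [253.9, 495.1] [ 0.4213 -0.4781  0.06  ]
top round_bottle_mid mask 0.93 [463.4, 184.8, 33.3, 21.0] ztop 0.11363822262992204 topmid [ 0.559  -0.4469] [ 0.5597 -0.4469] n 169 ((559.6737670898438, -446.8930969238281), (31.333574295043945, 29.840396881103516), 0.08795398473739624)
top round_bottle_mid mask 0.85 [406.1, 229.4, 31.4, 20.5] ztop 0.11794918239931507 topmid [ 0.4516 -0.3072] [ 0.4516 -0.3073] n 185 ((451.45416259765625, -307.10589599609375), (31.467458724975586, 31.58222007751465), 32.906978607177734)
top jar_mid tip 0.89 [231.4, 335.4] [ 0.4719 -0.1073  0.05  ]
top jar_mid mask 0.95 [325.4, 218.0, 23.0, 28.1] ztop 0.09904604684349244 topmid [ 0.4694 -0.1101] [ 0.4692 -0.1101] n 471 ((469.6142272949219, -110.1084213256836), (54.090736389160156, 53.35993957519531), 72.11254119873047)
top jar_mid mask 0.2 [407.0, 229.0, 31.0, 22.3] ztop 0.11795123730084303 topmid [ 0.4516 -0.3072] [ 0.4516 -0.3073] n 185 ((451.45416259765625, -307.10589599609375), (31.467458724975586, 31.5822200
[... 3558 characters left out ...]
48925781), (24.417226791381836, 22.24277114868164), 71.14546203613281)
side caddy tip 0.66 [263.9, 299.6] [ 0.4939 -0.2077  0.    ]
side caddy mask 0.82 [262.6, 205.9, 81.8, 127.9] ztop 0.01527896224330745 topmid [ 0.4919 -0.2483] [ 0.4903 -0.2119] n 729 ((490.5665283203125, -210.11279296875), (331.9775390625, 149.99630737304688), 84.58468627929688)
side side_tray tip 0.81 [160.0, 268.5] [0.5015 0.1891 0.    ]
side side_tray mask 0.82 [241.7, 125.3, 51.1, 75.3] ztop 0.012128603991679065 topmid [0.4896 0.1785] [0.488  0.1965] n 1737 ((488.3374328613281, 196.9509735107422), (334.152587890625, 129.7421112060547), 89.20504760742188)
side heater_seat tip 0.86 [155.9, 330.5] [0.682  0.1019 0.044 ]
```

Run:
```python
from h import *
np.set_printoptions(precision=4,suppress=True)
s=sensors.observe(); print(R.from_rotvec(s["ee_rot"]).as_matrix())
for n in("top","side"):
    p=eyes.read_camera(n);C=cloud(p)
    roi=(C[:,:,0]>.6)&(C[:,:,0]<.76)&(C[:,:,1]>-.02)&(C[:,:,1]<.22)&(p["range_z"]>0)
    P=C[roi]; print(n,np.histogram(P[:,2],bins=np.arange(0,.08,.004)))
    for lo,hi in((.03,.07),(.0475,.07)):
        T=P[(P[:,2]>lo)&(P[:,2]<hi)]; print(lo,len(T),cv2.minAreaRect((T[:,:2]*1000).astype(np.float32)),T.min(0),T.max(0))
    # recess floor inside
    I=P[(abs(P[:,0]-.68)<.045)&(abs(P[:,1]-.097)<.055)]; F=I[I[:,2]<.0465]
    print("floor",len(F),F.mean(0),cv2.minAreaRect((F[:,:2]*1000).astype(np.float32)))
    cv2.imwrite(f"pics/heat_{n}.png",cv2.resize(p["img"][105:180,200:300] if n=="top" else p["img"][120:200,290:370],None,fx=5,fy=5,interpolation=2)[:,:,::-1])
    # square body yaw: points just at body top z .080-.09
    S=C[(abs(C[:,:,0]-.459)<.045)&(abs(C[:,:,1]+.209)<.045)&(C[:,:,2]>.078)&(C[:,:,2]<.092)]
    print("sq",len(S),cv2.minAreaRect((S[:,:2]*1000).astype(np.float32)))
```

```text
[[-0.9398 -0.      0.3418]
 [-0.3418  0.0001 -0.9398]
 [-0.     -1.     -0.0001]]
top (array([ 804,   43,   20,   17,   25,   19,   33,   55,  144, 1200, 1288,
        641,  466,   62,    0,    0,    0,    0,    0]), array([0.   , 0.004, 0.008, 0.012, 0.016, 0.02 , 0.024, 0.028, 0.032,
       0.036, 0.04 , 0.044, 0.048, 0.052, 0.056, 0.06 , 0.064, 0.068,
       0.072, 0.076]))
0.03 3828 ((682.5618896484375, 98.44213104248047), (181.14767456054688, 132.25393676757812), 89.23475646972656) [0.6159 0.0073 0.0301] [0.7496 0.1893 0.0546]
0.0475 584 ((686.0003051757812, 95.51531219482422), (115.81136322021484, 82.64695739746094), 89.91764831542969) [0.6447 0.0376 0.0475] [0.7273 0.1535 0.0546]
floor 1084 [0.6786 0.0958 0.0429] ((679.0985717773438, 97.15493774414062), (88.58092498779297, 109.92377471923828), 0.44328975677490234)
sq 240 ((460.95196533203125, -207.83831787109375), (48.09156036376953, 47.862613677978516), 78.87467193603516)
side (array([488,  42,  48,  41,  49,  48,  62,  59,  65, 346, 629, 360, 267,
        49,   0,   0,   0,   0,   0]), array([0.   , 0.004, 0.008, 0.012, 0.016, 0.02 , 0.024, 0.028, 0.032,
       0.036, 0.04 , 0.044, 0.048, 0.052, 0.056, 0.06 , 0.064, 0.068,
       0.072, 0.076]))
0.03 1746 ((677.9605712890625, 97.51036834716797), (183.14520263671875, 131.80052185058594), 88.6881332397461) [0.6113 0.0059 0.03  ] [0.7442 0.1884 0.0543]
0.0475 337 ((680.4945678710938, 95.22853088378906), (111.33695983886719, 88.3778076171875), 89.52179718017578) [0.6359 0.0397 0.0475] [0.7251 0.1508 0.0543]
floor 405 [0.6775 0.0945 0.0442] ((679.6967163085938, 96.35498809814453), (89.21139526367188, 108.44983673095703), 0.07762795686721802)
sq 204 ((456.77349853515625, -208.43783569335938), (48.83971405029297, 47.30719757080078), 77.36863708496094)
```

View pics/crop_top.png

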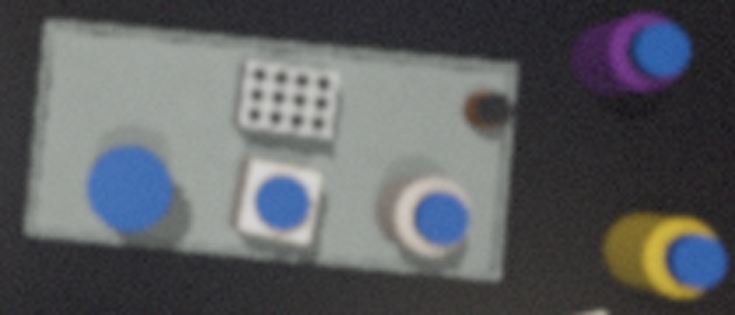

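View pics/heat_top.png

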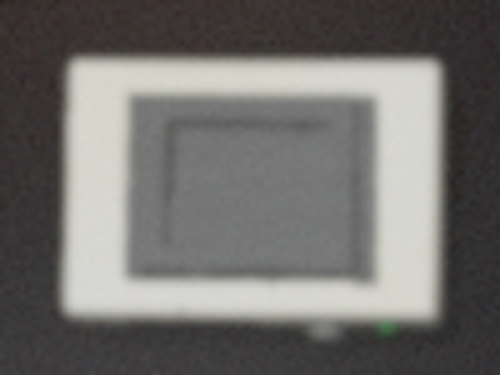

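The crop confirms the white blue-capped bottle inside the tray is the round bottle. The purple and yellow look-alikes are outside it. The heater recess lies centred near (250,143).

Emit:
play_rows([
  {"ry": 0.147,"gripper": 0.087},
  {"ry": 0.147},
  {"ry": 0.147},
  {"dz": -0.02,"dx": -0.008},
  {"dz": -0.036,"dx": -0.014},
  {"dz": -0.036,"dx": -0.014},
  {"dz": -0.036,"dx": -0.014},
  {"dz": -0.036,"dx": -0.014},
  {"dz": -0.036,"dx": -0.014},
  {"dz": -0.036,"dx": -0.014},
], force=20)

```text
$.motion[0]: bad value
```

```bash
cat > g.py <<'E'
import sys
from h import *
def go(x,y,z,yaw):
    s=sensors.observe(); M=R.from_rotvec(s["ee_rot"]).as_matrix(); c=np.deg2rad(yaw)
    # target: tool z axis at angle yaw-90
    T=np.array([[-np.cos(c),0,np.sin(c)],[-np.sin(c),0,-np.cos(c)],[0,-1,0]])
    rv=R.from_matrix(M.T@T).as_rotvec(); d=np.array([x,y,z])-s["ee_pos"]
    print("t",round(s["t"],2),"pos",s["ee_pos"].round(4),"f",s["force"].round(1),"op",round(s["opening"],4),"\nturn(now)",rv.round(4),"shift after turn",(T.T@d).round(4),"shift no turn",(M.T@d).round(4),"j",s["joint_pos"].round(2))
go(*map(float,sys.argv[1:5]))
E
python3 g.py .467 -.111 .18 -5.3
```

```text
t 1.8 pos [ 0.2221 -0.6108  0.2225] f [0.5 0.1 0.4] op 0.0875 
turn(now) [1.000e-04 4.412e-01 0.000e+00] shift after turn [-0.1977  0.0425 -0.5203] shift no turn [-0.401   0.0425 -0.3861] j [ 1.12  0.33  0.04  1.47 -0.01  1.34 -0.06]
```

Emit:
play_rows([
  {"dx": 0,"dy": 0,"dz": 0,"rx": 0,"ry": 0.147,"rz": 0,"gripper": 0.087},
  {"dx": 0,"dy": 0,"dz": 0,"rx": 0,"ry": 0.147,"rz": 0,"gripper": 0.087},
  {"dx": 0,"dy": 0,"dz": 0,"rx": 0,"ry": 0.147,"rz": 0,"gripper": 0.087},
  {"dx": -0.008,"dy": 0,"dz": -0.02,"rx": 0,"ry": 0,"rz": 0,"gripper": 0.087},
  {"dx": -0.014,"dy": 0,"dz": -0.036,"rx": 0,"ry": 0,"rz": 0,"gripper": 0.087},
  {"dx": -0.014,"dy": 0,"dz": -0.036,"rx": 0,"ry": 0,"rz": 0,"gripper": 0.087},
  {"dx": -0.014,"dy": 0,"dz": -0.036,"rx": 0,"ry": 0,"rz": 0,"gripper": 0.087},
  {"dx": -0.014,"dy": 0,"dz": -0.036,"rx": 0,"ry": 0,"rz": 0,"gripper": 0.087},
  {"dx": -0.014,"dy": 0,"dz": -0.036,"rx": 0,"ry": 0,"rz": 0,"gripper": 0.087},
  {"dx": -0.014,"dy": 0,"dz": -0.036,"rx": 0,"ry": 0,"rz": 0,"gripper": 0.087},
], force=20)

```text
t: 2.8
ee_pos: [0.336, -0.3829, 0.2228]
ee_rot: [-0.101, -2.174, 2.175]
force: [1.1, -0.2, -0.5]
opening: 0.0871
```

```bash
python3 g.py .467 -.111 .18 -5.3
```

```text
t 2.8 pos [ 0.336  -0.3829  0.2228] f [ 1.1 -0.2 -0.5] op 0.0871 
turn(now) [-0.0004  0.0003 -0.0004] shift after turn [-0.1053  0.0428 -0.2828] shift no turn [-0.1054  0.0427 -0.2828] j [ 0.82  0.05 -0.06  1.8   0.    1.29 -0.9 ]
```

Emit:
play_rows([
  {"dx": -0.012,"dy": 0,"dz": -0.033,"rx": 0,"ry": 0,"rz": 0,"gripper": 0.087},
  {"dx": -0.012,"dy": 0,"dz": -0.033,"rx": 0,"ry": 0,"rz": 0,"gripper": 0.087},
  {"dx": -0.012,"dy": 0,"dz": -0.033,"rx": 0,"ry": 0,"rz": 0,"gripper": 0.087},
  {"dx": -0.012,"dy": 0,"dz": -0.033,"rx": 0,"ry": 0,"rz": 0,"gripper": 0.087},
  {"dx": -0.012,"dy": 0.005,"dz": -0.033,"rx": 0,"ry": 0,"rz": 0,"gripper": 0.087},
  {"dx": -0.012,"dy": 0.008,"dz": -0.033,"rx": 0,"ry": 0,"rz": 0,"gripper": 0.087},
  {"dx": -0.012,"dy": 0.01,"dz": -0.033,"rx": 0,"ry": 0,"rz": 0,"gripper": 0.087},
  {"dx": -0.012,"dy": 0.01,"dz": -0.033,"rx": 0,"ry": 0,"rz": 0,"gripper": 0.087},
  {"dx": -0.009,"dy": 0.01,"dz": -0.019,"rx": 0,"ry": 0,"rz": 0,"gripper": 0.087},
  {"dx": 0,"dy": 0,"dz": 0,"rx": 0,"ry": 0,"rz": 0,"gripper": 0.087},
])

```text
t: 3.8
ee_pos: [0.4666, -0.1089, 0.1786]
ee_rot: [-0.094, -2.178, 2.175]
force: [-0.5, -1.1, 0.2]
opening: 0.0873
```

```bash
python3 g.py .467 -.111 .055 -5.3
python3 - <<'E'
from h import *
p=eyes.read_camera("side");cv2.imwrite("pics/s1.png",cv2.resize(p["img"][140:340,200:420],None,fx=3,fy=3)[:,:,::-1])
E
```

```text
t 3.8 pos [ 0.4666 -0.1089  0.1786] f [-0.5 -1.1  0.2] op 0.0873 
turn(now) [0.0012 0.0051 0.0012] shift after turn [-0.0006  0.1236  0.0021] shift no turn [-0.0007  0.1236  0.0022] j [ 0.51  0.04 -0.38  1.91  0.01  1.2  -1.53]
```

View pics/s1.png

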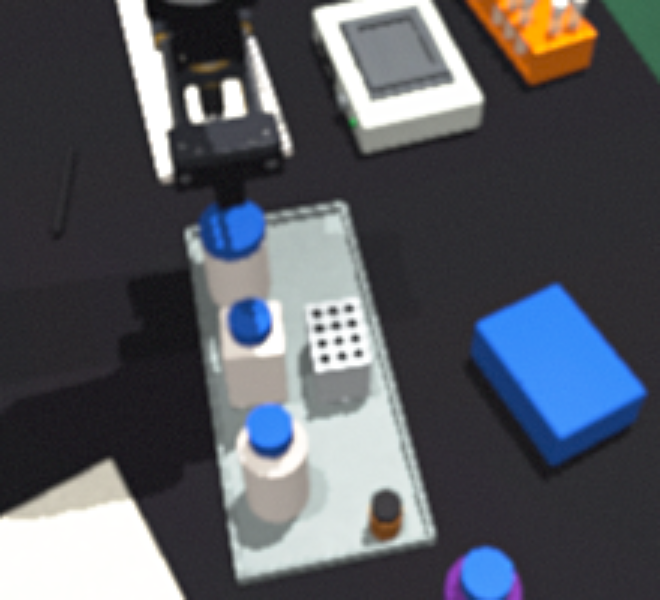

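The gripper is over the jar, at (232,235) in the crop. Descending and gripping.

Emit:
play_rows([
  {"dx": 0,"dy": 0.025,"dz": 0.002,"rx": 0,"ry": 0.005,"rz": 0,"gripper": 0.087},
  {"dx": -0.001,"dy": 0.03,"dz": 0,"rx": 0,"ry": 0,"rz": 0,"gripper": 0.087},
  {"dx": 0,"dy": 0.03,"dz": 0,"rx": 0,"ry": 0,"rz": 0,"gripper": 0.087},
  {"dx": 0,"dy": 0.025,"dz": 0,"rx": 0,"ry": 0,"rz": 0,"gripper": 0.087},
  {"dx": 0,"dy": 0.013,"dz": 0,"rx": 0,"ry": 0,"rz": 0,"gripper": 0.087},
  {"dx": 0,"dy": 0,"dz": 0,"rx": 0,"ry": 0,"rz": 0,"gripper": 0.087},
  {"dx": 0,"dy": 0,"dz": 0,"rx": 0,"ry": 0,"rz": 0,"gripper": 0.0},
  {"dx": 0,"dy": 0,"dz": 0,"rx": 0,"ry": 0,"rz": 0,"gripper": 0.0},
  {"dx": 0,"dy": 0,"dz": 0,"rx": 0,"ry": 0,"rz": 0,"gripper": 0.0},
  {"dx": 0,"dy": 0,"dz": 0,"rx": 0,"ry": 0,"rz": 0,"gripper": 0.0},
], force=20)

```text
t: 4.85
ee_pos: [0.4674, -0.1144, 0.0574]
ee_rot: [-0.107, -2.172, 2.172]
force: [0.9, 1.1, 0.8]
opening: 0.0629
```

```bash
python3 g.py .491 .297 .11 -5.3
```

```text
t 4.85 pos [ 0.4674 -0.1144  0.0574] f [0.9 1.1 0.8] op 0.0629 
turn(now) [-0.0002 -0.0048 -0.0013] shift after turn [ 0.0145 -0.0526 -0.4118] shift no turn [ 0.0164 -0.0528 -0.4117] j [ 0.5   0.18 -0.37  2.04  0.08  0.94 -1.59]
```

Emit:
play_rows([
  {"dx": 0,"dy": 0,"dz": 0,"rx": 0,"ry": 0,"rz": 0,"gripper": 0.0},
  {"dx": 0,"dy": 0,"dz": 0,"rx": 0,"ry": 0,"rz": 0,"gripper": 0.0},
  {"dx": 0,"dy": 0,"dz": 0,"rx": 0,"ry": 0,"rz": 0,"gripper": 0.0},
  {"dx": 0,"dy": 0,"dz": 0,"rx": 0,"ry": 0,"rz": 0,"gripper": 0.0},
  {"dx": 0,"dy": 0,"dz": 0,"rx": 0,"ry": 0,"rz": 0,"gripper": 0.0},
  {"dx": 0,"dy": 0,"dz": 0,"rx": 0,"ry": 0,"rz": 0,"gripper": 0.0},
  {"dx": 0,"dy": -0.01,"dz": 0,"rx": 0,"ry": 0,"rz": 0,"gripper": 0.0},
  {"dx": 0,"dy": -0.015,"dz": 0,"rx": 0,"ry": 0,"rz": 0,"gripper": 0.0},
  {"dx": 0,"dy": -0.015,"dz": 0,"rx": 0,"ry": 0,"rz": 0,"gripper": 0.0},
  {"dx": 0,"dy": -0.015,"dz": 0,"rx": 0,"ry": 0,"rz": 0,"gripper": 0.0},
], force=20)

```text
t: 5.85
ee_pos: [0.4666, -0.1144, 0.1124]
ee_rot: [-0.105, -2.171, 2.171]
force: [-0.3, -0.5, -0.7]
opening: 0.0555
```

```bash
python3 g.py .491 .297 .115 -5.3
```

```text
t 5.85 pos [ 0.4666 -0.1144  0.1124] f [-0.3 -0.5 -0.7] op 0.0555 
turn(now) [-0.0001 -0.0048  0.0005] shift after turn [ 0.0137 -0.0026 -0.4119] shift no turn [ 0.0156 -0.0026 -0.4119] j [ 0.51  0.11 -0.38  1.98  0.04  1.06 -1.56]
```

Emit:
play_rows([
  {"dx": 0.001,"dy": 0,"dz": -0.012,"rx": 0,"ry": 0,"rz": 0,"gripper": 0.0},
  {"dx": 0.001,"dy": 0,"dz": -0.025,"rx": 0,"ry": 0,"rz": 0,"gripper": 0.0},
  {"dx": 0.002,"dy": 0,"dz": -0.035,"rx": 0,"ry": 0,"rz": 0,"gripper": 0.0},
  {"dx": 0.002,"dy": 0,"dz": -0.035,"rx": 0,"ry": 0,"rz": 0,"gripper": 0.0},
  {"dx": 0.002,"dy": 0,"dz": -0.035,"rx": 0,"ry": 0,"rz": 0,"gripper": 0.0},
  {"dx": 0.002,"dy": 0,"dz": -0.035,"rx": 0,"ry": 0,"rz": 0,"gripper": 0.0},
  {"dx": 0.001,"dy": 0,"dz": -0.035,"rx": 0,"ry": 0,"rz": 0,"gripper": 0.0},
  {"dx": 0.001,"dy": 0,"dz": -0.035,"rx": 0,"ry": 0,"rz": 0,"gripper": 0.0},
  {"dx": 0.001,"dy": 0,"dz": -0.035,"rx": 0,"ry": 0,"rz": 0,"gripper": 0.0},
  {"dx": 0.001,"dy": 0,"dz": -0.035,"rx": 0,"ry": 0,"rz": 0,"gripper": 0.0},
])

```text
t: 6.85
ee_pos: [0.4827, 0.2046, 0.1109]
ee_rot: [-0.104, -2.171, 2.172]
force: [0.5, -0.3, -1.0]
opening: 0.0557
```

```bash
python3 g.py .491 .297 .056 -5.3
```

```text
t 6.85 pos [0.4827 0.2046 0.1109] f [ 0.5 -0.3 -1. ] op 0.0557 
turn(now) [-0.0002 -0.0044  0.0008] shift after turn [ 0.0003  0.0549 -0.0928] shift no turn [ 0.0007  0.0549 -0.0928] j [ 0.08  0.23 -0.63  1.88  0.15  1.08 -2.28]
```

Emit:
play_rows([
  {"dx": 0,"dy": 0,"dz": -0.01,"rx": 0,"ry": -0.12,"rz": 0,"gripper": 0.0},
  {"dx": 0,"dy": 0,"dz": 0,"rx": 0,"ry": -0.12,"rz": 0,"gripper": 0.0},
  {"dx": -0.006,"dy": 0,"dz": -0.03,"rx": 0,"ry": 0,"rz": 0,"gripper": 0.0},
  {"dx": -0.006,"dy": 0,"dz": -0.03,"rx": 0,"ry": 0,"rz": 0,"gripper": 0.0},
  {"dx": -0.006,"dy": 0,"dz": -0.015,"rx": 0,"ry": 0,"rz": 0,"gripper": 0.0},
  {"dx": -0.004,"dy": 0.0,"dz": -0.005,"rx": 0,"ry": 0,"rz": 0,"gripper": 0.0},
  {"dx": 0,"dy": 0.01,"dz": 0,"rx": 0,"ry": 0,"rz": 0,"gripper": 0.0},
  {"dx": 0,"dy": 0.015,"dz": 0,"rx": 0,"ry": 0,"rz": 0,"gripper": 0.0},
  {"dx": 0,"dy": 0.015,"dz": 0,"rx": 0,"ry": 0,"rz": 0,"gripper": 0.0},
  {"dx": 0,"dy": 0.005,"dz": 0,"rx": 0,"ry": 0,"rz": 0,"gripper": 0.0},
])

```text
t: 7.85
ee_pos: [0.494, 0.2928, 0.0638]
ee_rot: [-0.156, 2.147, -2.152]
force: [0.2, 0.5, -0.9]
opening: 0.0555
```

```bash
python3 g.py .491 .297 .0575 8.4
```

```text
t 7.85 pos [0.494  0.2928 0.0638] f [ 0.2  0.5 -0.9] op 0.0555 
turn(now) [-0.0018 -0.0051  0.0034] shift after turn [ 0.0024  0.0063 -0.0046] shift no turn [ 0.0024  0.0063 -0.0046] j [-0.06  0.4  -0.66  1.8   0.28  1.04 -2.26]
```

Emit:
play_rows([
  {"dx": 0,"dy": 0.004,"dz": 0,"rx": 0,"ry": 0,"rz": 0,"gripper": 0.0},
  {"dx": 0,"dy": 0.003,"dz": 0,"rx": 0,"ry": 0,"rz": 0,"gripper": 0.0},
  {"dx": 0,"dy": 0,"dz": 0,"rx": 0,"ry": 0,"rz": 0,"gripper": 0.0},
  {"dx": 0,"dy": 0,"dz": 0,"rx": 0,"ry": 0,"rz": 0,"gripper": 0.087},
  {"dx": 0,"dy": 0,"dz": 0,"rx": 0,"ry": 0,"rz": 0,"gripper": 0.087},
  {"dx": 0,"dy": 0,"dz": 0,"rx": 0,"ry": 0,"rz": 0,"gripper": 0.087},
  {"dx": 0,"dy": 0,"dz": 0,"rx": 0,"ry": 0,"rz": 0,"gripper": 0.087},
  {"dx": 0,"dy": 0,"dz": 0,"rx": 0,"ry": 0,"rz": 0,"gripper": 0.087},
  {"dx": 0,"dy": 0,"dz": 0,"rx": 0,"ry": 0,"rz": 0,"gripper": 0.087},
  {"dx": 0,"dy": 0,"dz": 0,"rx": 0,"ry": 0,"rz": 0,"gripper": 0.087},
])

```text
t: 8.85
ee_pos: [0.4951, 0.2948, 0.0596]
ee_rot: [-0.154, 2.147, -2.147]
force: [0.5, 0.4, -0.4]
opening: 0.0863
```

```bash
python3 g.py .459 -.209 .17 -11.5
```

```text
t 8.85 pos [0.4951 0.2948 0.0596] f [ 0.5  0.4 -0.4] op 0.0863 
turn(now) [ 0.      0.3435 -0.    ] shift after turn [-0.0651 -0.1104  0.5009] shift no turn [ 0.1074 -0.1104  0.4936] j [-0.07  0.41 -0.66  1.8   0.29  1.03 -2.27]
```

Emit:
play_rows([
  {"dx": 0,"dy": -0.02,"dz": 0,"rx": 0,"ry": 0,"rz": 0,"gripper": 0.087},
  {"dx": 0,"dy": -0.035,"dz": 0,"rx": 0,"ry": 0,"rz": 0,"gripper": 0.087},
  {"dx": 0,"dy": -0.035,"dz": 0,"rx": 0,"ry": 0,"rz": 0,"gripper": 0.087},
  {"dx": 0,"dy": -0.02,"dz": 0.01,"rx": 0,"ry": 0,"rz": 0,"gripper": 0.087},
  {"dx": 0.004,"dy": 0,"dz": 0.025,"rx": 0,"ry": 0,"rz": 0,"gripper": 0.087},
  {"dx": 0.008,"dy": 0,"dz": 0.04,"rx": 0,"ry": 0,"rz": 0,"gripper": 0.087},
  {"dx": 0.008,"dy": 0,"dz": 0.04,"rx": 0,"ry": 0,"rz": 0,"gripper": 0.087},
  {"dx": 0.008,"dy": 0,"dz": 0.04,"rx": 0,"ry": 0,"rz": 0,"gripper": 0.087},
  {"dx": 0.008,"dy": 0,"dz": 0.04,"rx": 0,"ry": 0,"rz": 0,"gripper": 0.087},
  {"dx": 0.008,"dy": 0,"dz": 0.04,"rx": 0,"ry": 0,"rz": 0,"gripper": 0.087},
])

```text
t: 9.85
ee_pos: [0.4847, 0.0544, 0.1698]
ee_rot: [-0.153, 2.147, -2.147]
force: [1.3, -0.1, 0.3]
opening: 0.087
```

```bash
python3 g.py .459 -.209 .17 -11.5
```

```text
t 9.85 pos [0.4847 0.0544 0.1698] f [ 1.3 -0.1  0.3] op 0.087 
turn(now) [-1.000e-04  3.435e-01 -5.000e-04] shift after turn [-2.740e-02 -2.000e-04  2.632e-01] shift no turn [ 6.29e-02 -2.00e-04  2.57e-01] j [ 0.35  0.08 -0.57  1.9   0.04  1.18 -1.67]
```

Turn first (3 rows), then travel on with the new axes.

Emit:
play_rows([
  {"dx": 0,"dy": 0,"dz": 0,"rx": 0,"ry": 0.1145,"rz": 0,"gripper": 0.087},
  {"dx": 0,"dy": 0,"dz": 0,"rx": 0,"ry": 0.1145,"rz": 0,"gripper": 0.087},
  {"dx": 0,"dy": 0,"dz": 0,"rx": 0,"ry": 0.1145,"rz": 0,"gripper": 0.087},
  {"dx": -0.004,"dy": 0,"dz": 0.035,"rx": 0,"ry": 0,"rz": 0,"gripper": 0.087},
  {"dx": -0.005,"dy": 0,"dz": 0.045,"rx": 0,"ry": 0,"rz": 0,"gripper": 0.087},
  {"dx": -0.005,"dy": 0,"dz": 0.045,"rx": 0,"ry": 0,"rz": 0,"gripper": 0.087},
  {"dx": -0.005,"dy": 0,"dz": 0.045,"rx": 0,"ry": 0,"rz": 0,"gripper": 0.087},
  {"dx": -0.004,"dy": 0,"dz": 0.045,"rx": 0,"ry": 0,"rz": 0,"gripper": 0.087},
  {"dx": -0.003,"dy": 0,"dz": 0.033,"rx": 0,"ry": 0,"rz": 0,"gripper": 0.087},
  {"dx": -0.001,"dy": 0,"dz": 0.015,"rx": 0,"ry": 0,"rz": 0,"gripper": 0.087},
])

```text
t: 10.85
ee_pos: [0.458, -0.2106, 0.1695]
ee_rot: [-0.217, -2.113, 2.114]
force: [-0.4, 0.3, -0.3]
opening: 0.0873
```

```bash
python3 g.py .459 -.209 .0575 -11.5
```

```text
t 10.85 pos [ 0.458  -0.2106  0.1695] f [-0.4  0.3 -0.3] op 0.0873 
turn(now) [-0.0007 -0.0041  0.0001] shift after turn [-0.0007  0.112  -0.0018] shift no turn [-0.0007  0.112  -0.0018] j [ 0.63  0.09 -0.3   1.87  0.03  1.18 -1.46]
```

Emit:
play_rows([
  {"dx": -0.001,"dy": 0.02,"dz": -0.002,"rx": 0,"ry": 0,"rz": 0,"gripper": 0.087},
  {"dx": 0,"dy": 0.035,"dz": 0,"rx": 0,"ry": 0,"rz": 0,"gripper": 0.087},
  {"dx": 0,"dy": 0.035,"dz": 0,"rx": 0,"ry": 0,"rz": 0,"gripper": 0.087},
  {"dx": 0,"dy": 0.022,"dz": 0,"rx": 0,"ry": 0,"rz": 0,"gripper": 0.087},
  {"dx": 0,"dy": 0,"dz": 0,"rx": 0,"ry": 0,"rz": 0,"gripper": 0.087},
  {"dx": 0,"dy": 0,"dz": 0,"rx": 0,"ry": 0,"rz": 0,"gripper": 0.0},
  {"dx": 0,"dy": 0,"dz": 0,"rx": 0,"ry": 0,"rz": 0,"gripper": 0.0},
  {"dx": 0,"dy": 0,"dz": 0,"rx": 0,"ry": 0,"rz": 0,"gripper": 0.0},
  {"dx": 0,"dy": 0,"dz": 0,"rx": 0,"ry": 0,"rz": 0,"gripper": 0.0},
  {"dx": 0,"dy": 0,"dz": 0,"rx": 0,"ry": 0,"rz": 0,"gripper": 0.0},
], force=20)

```text
t: 11.85
ee_pos: [0.4607, -0.2055, 0.0582]
ee_rot: [-0.214, -2.116, 2.117]
force: [0.3, -0.4, -0.9]
opening: 0.0548
```

Emit:
play_rows([
  {"dx": 0,"dy": 0,"dz": 0,"rx": 0,"ry": 0,"rz": 0,"gripper": 0.0},
  {"dx": 0,"dy": 0,"dz": 0,"rx": 0,"ry": 0,"rz": 0,"gripper": 0.0},
  {"dx": 0,"dy": 0,"dz": 0,"rx": 0,"ry": 0,"rz": 0,"gripper": 0.0},
  {"dx": 0,"dy": 0,"dz": 0,"rx": 0,"ry": 0,"rz": 0,"gripper": 0.0},
  {"dx": 0,"dy": 0,"dz": 0,"rx": 0,"ry": 0,"rz": 0,"gripper": 0.0},
  {"dx": 0,"dy": 0,"dz": 0,"rx": 0,"ry": 0,"rz": 0,"gripper": 0.0},
  {"dx": 0,"dy": -0.01,"dz": 0,"rx": 0,"ry": 0,"rz": 0,"gripper": 0.0},
  {"dx": 0,"dy": -0.015,"dz": 0,"rx": 0,"ry": 0,"rz": 0,"gripper": 0.0},
  {"dx": 0,"dy": -0.015,"dz": 0,"rx": 0,"ry": 0,"rz": 0,"gripper": 0.0},
  {"dx": 0,"dy": -0.015,"dz": 0,"rx": 0,"ry": 0,"rz": 0,"gripper": 0.0},
], force=20)

```text
t: 12.85
ee_pos: [0.46, -0.2048, 0.1131]
ee_rot: [-0.212, -2.116, 2.115]
force: [0.3, -0.2, -1.7]
opening: 0.0482
```

```bash
python3 g.py .491 .197 .113 -11.5
```

```text
t 12.85 pos [ 0.46   -0.2048  0.1131] f [ 0.3 -0.2 -1.7] op 0.0482 
turn(now) [0.0007 0.0004 0.001 ] shift after turn [ 4.970e-02  1.000e-04 -3.999e-01] shift no turn [ 0.0496  0.0005 -0.3999] j [ 0.62  0.15 -0.31  1.94  0.05  1.07 -1.48]
```

Emit:
play_rows([
  {"dx": 0.002,"dy": 0,"dz": -0.015,"rx": 0,"ry": 0,"rz": 0,"gripper": 0.0},
  {"dx": 0.004,"dy": 0,"dz": -0.03,"rx": 0,"ry": 0,"rz": 0,"gripper": 0.0},
  {"dx": 0.004,"dy": 0,"dz": -0.035,"rx": 0,"ry": 0,"rz": 0,"gripper": 0.0},
  {"dx": 0.004,"dy": 0,"dz": -0.035,"rx": 0,"ry": 0,"rz": 0,"gripper": 0.0},
  {"dx": 0.004,"dy": 0,"dz": -0.035,"rx": 0,"ry": 0,"rz": 0,"gripper": 0.0},
  {"dx": 0.004,"dy": 0,"dz": -0.035,"rx": 0,"ry": 0,"rz": 0,"gripper": 0.0},
  {"dx": 0.004,"dy": 0,"dz": -0.035,"rx": 0,"ry": 0,"rz": 0,"gripper": 0.0},
  {"dx": 0.004,"dy": 0,"dz": -0.03,"rx": 0,"ry": 0,"rz": 0,"gripper": 0.0},
  {"dx": 0.002,"dy": 0,"dz": -0.015,"rx": 0,"ry": -0.1,"rz": 0,"gripper": 0.0},
  {"dx": 0,"dy": 0,"dz": 0,"rx": 0,"ry": -0.13,"rz": 0,"gripper": 0.0},
])

```text
t: 13.85
ee_pos: [0.4807, 0.065, 0.112]
ee_rot: [-0.044, 2.204, -2.201]
force: [0.6, 0.1, -1.5]
opening: 0.0483
```

```bash
python3 g.py .491 .197 .059 1.7
```

```text
t 13.85 pos [0.4807 0.065  0.112 ] f [ 0.6  0.1 -1.5] op 0.0483 
turn(now) [0.0014 0.0088 0.0011] shift after turn [-0.0142  0.053  -0.1317] shift no turn [-0.0155  0.0531 -0.1314] j [ 0.3   0.13 -0.56  1.97  0.08  1.06 -1.82]
```

Emit:
play_rows([
  {"dx": -0.003,"dy": 0,"dz": -0.02,"rx": 0,"ry": 0,"rz": 0,"gripper": 0.0},
  {"dx": -0.004,"dy": 0,"dz": -0.03,"rx": 0,"ry": 0,"rz": 0,"gripper": 0.0},
  {"dx": -0.004,"dy": 0,"dz": -0.035,"rx": 0,"ry": 0,"rz": 0,"gripper": 0.0},
  {"dx": -0.003,"dy": 0,"dz": -0.03,"rx": 0,"ry": 0,"rz": 0,"gripper": 0.0},
  {"dx": -0.001,"dy": 0,"dz": -0.016,"rx": 0,"ry": 0,"rz": 0,"gripper": 0.0},
  {"dx": 0,"dy": 0.0,"dz": 0,"rx": 0,"ry": 0,"rz": 0,"gripper": 0.0},
  {"dx": 0,"dy": 0.015,"dz": 0,"rx": 0,"ry": 0,"rz": 0,"gripper": 0.0},
  {"dx": 0,"dy": 0.02,"dz": 0,"rx": 0,"ry": 0,"rz": 0,"gripper": 0.0},
  {"dx": 0,"dy": 0.01,"dz": 0,"rx": 0,"ry": 0,"rz": 0,"gripper": 0.0},
  {"dx": 0,"dy": 0.003,"dz": 0,"rx": 0,"ry": 0,"rz": 0,"gripper": 0.0},
])

```text
t: 14.85
ee_pos: [0.4918, 0.1908, 0.0626]
ee_rot: [-0.035, 2.208, -2.21]
force: [-0.2, -0.1, -0.7]
opening: 0.0482
```

```bash
python3 g.py .491 .197 .0585 1.7
```

```text
t 14.85 pos [0.4918 0.1908 0.0626] f [-0.2 -0.1 -0.7] op 0.0482 
turn(now) [-0.001  -0.0014  0.0031] shift after turn [ 0.0006  0.0041 -0.0062] shift no turn [ 0.0006  0.004  -0.0062] j [ 0.09  0.3  -0.62  1.91  0.21  1.   -2.16]
```

Emit:
play_rows([
  {"dx": 0,"dy": 0.003,"dz": -0.003,"rx": 0,"ry": 0,"rz": 0,"gripper": 0.0},
  {"dx": 0,"dy": 0.002,"dz": -0.001,"rx": 0,"ry": 0,"rz": 0,"gripper": 0.0},
  {"dx": 0,"dy": 0,"dz": 0,"rx": 0,"ry": 0,"rz": 0,"gripper": 0.0},
  {"dx": 0,"dy": 0,"dz": 0,"rx": 0,"ry": 0,"rz": 0,"gripper": 0.087},
  {"dx": 0,"dy": 0,"dz": 0,"rx": 0,"ry": 0,"rz": 0,"gripper": 0.087},
  {"dx": 0,"dy": 0,"dz": 0,"rx": 0,"ry": 0,"rz": 0,"gripper": 0.087},
  {"dx": 0,"dy": 0,"dz": 0,"rx": 0,"ry": 0,"rz": 0,"gripper": 0.087},
  {"dx": 0,"dy": 0,"dz": 0,"rx": 0,"ry": 0,"rz": 0,"gripper": 0.087},
  {"dx": 0,"dy": 0,"dz": 0,"rx": 0,"ry": 0,"rz": 0,"gripper": 0.087},
  {"dx": 0,"dy": 0,"dz": 0,"rx": 0,"ry": 0,"rz": 0,"gripper": 0.087},
])

```text
t: 15.85
ee_pos: [0.4929, 0.1961, 0.0596]
ee_rot: [-0.032, 2.207, -2.207]
force: [-0.3, -0.4, -0.1]
opening: 0.0857
```

```bash
python3 g.py .4495 -.3075 .18 -5.3
```

```text
t 15.85 pos [0.4929 0.1961 0.0596] f [-0.3 -0.4 -0.1] op 0.0857 
turn(now) [0.     0.1218 0.    ] shift after turn [-0.0033 -0.1204  0.5054] shift no turn [ 0.0581 -0.1205  0.5021] j [ 0.08  0.31 -0.62  1.91  0.21  0.99 -2.18]
```

Emit:
play_rows([
  {"dx": 0,"dy": -0.02,"dz": 0,"rx": 0,"ry": 0,"rz": 0,"gripper": 0.087},
  {"dx": 0,"dy": -0.035,"dz": 0,"rx": 0,"ry": 0,"rz": 0,"gripper": 0.087},
  {"dx": 0,"dy": -0.035,"dz": 0,"rx": 0,"ry": 0,"rz": 0,"gripper": 0.087},
  {"dx": 0,"dy": -0.03,"dz": 0,"rx": 0,"ry": 0.06,"rz": 0,"gripper": 0.087},
  {"dx": 0,"dy": 0,"dz": 0.01,"rx": 0,"ry": 0.062,"rz": 0,"gripper": 0.087},
  {"dx": 0,"dy": 0,"dz": 0.03,"rx": 0,"ry": 0,"rz": 0,"gripper": 0.087},
  {"dx": 0,"dy": 0,"dz": 0.045,"rx": 0,"ry": 0,"rz": 0,"gripper": 0.087},
  {"dx": 0,"dy": 0,"dz": 0.045,"rx": 0,"ry": 0,"rz": 0,"gripper": 0.087},
  {"dx": 0,"dy": 0,"dz": 0.045,"rx": 0,"ry": 0,"rz": 0,"gripper": 0.087},
  {"dx": 0,"dy": 0,"dz": 0.045,"rx": 0,"ry": 0,"rz": 0,"gripper": 0.087},
])

```text
t: 16.85
ee_pos: [0.4727, -0.0247, 0.1798]
ee_rot: [-0.101, -2.174, 2.175]
force: [2.4, -0.1, 0.2]
opening: 0.0868
```

Emit:
play_rows([
  {"dx": 0,"dy": 0,"dz": 0.045,"rx": 0,"ry": 0,"rz": 0,"gripper": 0.087},
  {"dx": 0,"dy": 0,"dz": 0.045,"rx": 0,"ry": 0,"rz": 0,"gripper": 0.087},
  {"dx": 0,"dy": 0,"dz": 0.045,"rx": 0,"ry": 0,"rz": 0,"gripper": 0.087},
  {"dx": 0,"dy": 0,"dz": 0.045,"rx": 0,"ry": 0,"rz": 0,"gripper": 0.087},
  {"dx": 0,"dy": 0,"dz": 0.045,"rx": 0,"ry": 0,"rz": 0,"gripper": 0.087},
  {"dx": 0,"dy": 0,"dz": 0.035,"rx": 0,"ry": 0,"rz": 0,"gripper": 0.087},
  {"dx": 0,"dy": 0,"dz": 0.02,"rx": 0,"ry": 0,"rz": 0,"gripper": 0.087},
  {"dx": 0,"dy": 0,"dz": 0.005,"rx": 0,"ry": 0,"rz": 0,"gripper": 0.087},
  {"dx": 0,"dy": 0,"dz": 0,"rx": 0,"ry": 0,"rz": 0,"gripper": 0.087},
  {"dx": 0,"dy": 0,"dz": 0,"rx": 0,"ry": 0,"rz": 0,"gripper": 0.087},
])

```text
t: 17.85
ee_pos: [0.4473, -0.3053, 0.1795]
ee_rot: [-0.099, -2.176, 2.174]
force: [0.0, 1.2, 0.5]
opening: 0.0867
```

```bash
python3 g.py .4495 -.3075 .058 -5.3
```

```text
t 17.85 pos [ 0.4473 -0.3053  0.1795] f [0.  1.2 0.5] op 0.0867 
turn(now) [ 0.0006  0.0014 -0.    ] shift after turn [-0.0024  0.1215  0.002 ] shift no turn [-0.0024  0.1215  0.0021] j [ 0.69  0.15 -0.19  1.78  0.03  1.21 -1.17]
```

Emit:
play_rows([
  {"dx": -0.002,"dy": 0.02,"dz": 0.002,"rx": 0,"ry": 0,"rz": 0,"gripper": 0.087},
  {"dx": 0,"dy": 0.035,"dz": 0,"rx": 0,"ry": 0,"rz": 0,"gripper": 0.087},
  {"dx": 0,"dy": 0.035,"dz": 0,"rx": 0,"ry": 0,"rz": 0,"gripper": 0.087},
  {"dx": 0,"dy": 0.025,"dz": 0,"rx": 0,"ry": 0,"rz": 0,"gripper": 0.087},
  {"dx": 0,"dy": 0.007,"dz": 0,"rx": 0,"ry": 0,"rz": 0,"gripper": 0.087},
  {"dx": 0,"dy": 0,"dz": 0,"rx": 0,"ry": 0,"rz": 0,"gripper": 0.0},
  {"dx": 0,"dy": 0,"dz": 0,"rx": 0,"ry": 0,"rz": 0,"gripper": 0.0},
  {"dx": 0,"dy": 0,"dz": 0,"rx": 0,"ry": 0,"rz": 0,"gripper": 0.0},
  {"dx": 0,"dy": 0,"dz": 0,"rx": 0,"ry": 0,"rz": 0,"gripper": 0.0},
  {"dx": 0,"dy": 0,"dz": 0,"rx": 0,"ry": 0,"rz": 0,"gripper": 0.0},
])

```text
t: 18.85
ee_pos: [0.4489, -0.3093, 0.0583]
ee_rot: [-0.102, -2.174, 2.175]
force: [-0.9, 0.2, -0.3]
opening: 0.055
```

Emit:
play_rows([
  {"dx": 0,"dy": 0,"dz": 0,"rx": 0,"ry": 0,"rz": 0,"gripper": 0.0},
  {"dx": 0,"dy": 0,"dz": 0,"rx": 0,"ry": 0,"rz": 0,"gripper": 0.0},
  {"dx": 0,"dy": 0,"dz": 0,"rx": 0,"ry": 0,"rz": 0,"gripper": 0.0},
  {"dx": 0,"dy": 0,"dz": 0,"rx": 0,"ry": 0,"rz": 0,"gripper": 0.0},
  {"dx": 0,"dy": 0,"dz": 0,"rx": 0,"ry": 0,"rz": 0,"gripper": 0.0},
  {"dx": 0,"dy": 0,"dz": 0,"rx": 0,"ry": 0,"rz": 0,"gripper": 0.0},
  {"dx": 0,"dy": -0.01,"dz": 0,"rx": 0,"ry": 0,"rz": 0,"gripper": 0.0},
  {"dx": 0,"dy": -0.015,"dz": 0,"rx": 0,"ry": 0,"rz": 0,"gripper": 0.0},
  {"dx": 0,"dy": -0.015,"dz": 0,"rx": 0,"ry": 0,"rz": 0,"gripper": 0.0},
  {"dx": 0,"dy": -0.025,"dz": 0,"rx": 0,"ry": 0,"rz": 0,"gripper": 0.0},
])

```text
t: 19.85
ee_pos: [0.4473, -0.3085, 0.1221]
ee_rot: [-0.098, -2.174, 2.171]
force: [-0.1, -0.3, -1.8]
opening: 0.0492
```

```bash
python3 g.py .491 .097 .123 -5.3
```

```text
t 19.85 pos [ 0.4473 -0.3085  0.1221] f [-0.1 -0.3 -1.8] op 0.0492 
turn(now) [ 0.0013 -0.0004  0.0028] shift after turn [-0.006  -0.0009 -0.4078] shift no turn [-5.800e-03 -3.000e-04 -4.078e-01] j [ 0.69  0.21 -0.19  1.84  0.04  1.1  -1.18]
```

Emit:
play_rows([
  {"dx": 0,"dy": 0,"dz": -0.015,"rx": 0,"ry": 0,"rz": 0,"gripper": 0.0},
  {"dx": 0,"dy": 0,"dz": -0.03,"rx": 0,"ry": 0,"rz": 0,"gripper": 0.0},
  {"dx": 0,"dy": 0,"dz": -0.035,"rx": 0,"ry": 0,"rz": 0,"gripper": 0.0},
  {"dx": 0,"dy": 0,"dz": -0.035,"rx": 0,"ry": 0,"rz": 0,"gripper": 0.0},
  {"dx": -0.001,"dy": 0,"dz": -0.035,"rx": 0,"ry": 0,"rz": 0,"gripper": 0.0},
  {"dx": -0.001,"dy": 0,"dz": -0.035,"rx": 0,"ry": 0,"rz": 0,"gripper": 0.0},
  {"dx": -0.001,"dy": 0,"dz": -0.035,"rx": 0,"ry": 0,"rz": 0,"gripper": 0.0},
  {"dx": -0.001,"dy": 0,"dz": -0.035,"rx": 0,"ry": 0,"rz": 0,"gripper": 0.0},
  {"dx": -0.001,"dy": 0,"dz": -0.035,"rx": 0,"ry": 0,"rz": 0,"gripper": 0.0},
  {"dx": -0.001,"dy": 0,"dz": -0.035,"rx": 0,"ry": 0,"rz": 0,"gripper": 0.0},
])

```text
t: 20.85
ee_pos: [0.4837, 0.0161, 0.122]
ee_rot: [-0.099, -2.173, 2.174]
force: [0.2, -0.3, -1.5]
opening: 0.0494
```

```bash
python3 g.py .491 .097 .0595 -5.3
```

```text
t 20.85 pos [0.4837 0.0161 0.122 ] f [ 0.2 -0.3 -1.5] op 0.0494 
turn(now) [-0.0002  0.0002  0.0009] shift after turn [ 0.0002  0.0625 -0.0813] shift no turn [ 0.0002  0.0624 -0.0813] j [ 0.32  0.11 -0.47  1.96  0.06  1.08 -1.83]
```

Emit:
play_rows([
  {"dx": 0,"dy": 0,"dz": -0.035,"rx": 0,"ry": 0,"rz": 0,"gripper": 0.0},
  {"dx": 0,"dy": 0,"dz": -0.03,"rx": 0,"ry": 0,"rz": 0,"gripper": 0.0},
  {"dx": 0,"dy": 0,"dz": -0.015,"rx": 0,"ry": 0,"rz": 0,"gripper": 0.0},
  {"dx": 0,"dy": 0.005,"dz": -0.003,"rx": 0,"ry": 0,"rz": 0,"gripper": 0.0},
  {"dx": 0,"dy": 0.015,"dz": 0,"rx": 0,"ry": 0,"rz": 0,"gripper": 0.0},
  {"dx": 0,"dy": 0.02,"dz": 0,"rx": 0,"ry": 0,"rz": 0,"gripper": 0.0},
  {"dx": 0,"dy": 0.015,"dz": 0,"rx": 0,"ry": 0,"rz": 0,"gripper": 0.0},
  {"dx": 0,"dy": 0.005,"dz": 0,"rx": 0,"ry": 0,"rz": 0,"gripper": 0.0},
  {"dx": 0,"dy": 0.001,"dz": 0,"rx": 0,"ry": 0,"rz": 0,"gripper": 0.0},
  {"dx": 0,"dy": 0,"dz": 0,"rx": 0,"ry": 0,"rz": 0,"gripper": 0.0},
])

```text
t: 21.85
ee_pos: [0.4924, 0.0964, 0.0618]
ee_rot: [-0.102, -2.174, 2.174]
force: [0.3, 0.4, -1.7]
opening: 0.0498
```

```bash
python3 g.py .491 .097 .0585 -5.3
```

```text
t 21.85 pos [0.4924 0.0964 0.0618] f [ 0.3  0.4 -1.7] op 0.0498 
turn(now) [-0.     -0.0007 -0.0002] shift after turn [ 0.0015  0.0033 -0.0004] shift no turn [ 0.0015  0.0033 -0.0004] j [ 0.19  0.23 -0.52  1.98  0.14  0.97 -2.06]
```

Emit:
play_rows([
  {"dx": 0,"dy": 0.002,"dz": 0,"rx": 0,"ry": 0,"rz": 0,"gripper": 0.0},
  {"dx": 0,"dy": 0.001,"dz": 0,"rx": 0,"ry": 0,"rz": 0,"gripper": 0.0},
  {"dx": 0,"dy": 0,"dz": 0,"rx": 0,"ry": 0,"rz": 0,"gripper": 0.0},
  {"dx": 0,"dy": 0,"dz": 0,"rx": 0,"ry": 0,"rz": 0,"gripper": 0.087},
  {"dx": 0,"dy": 0,"dz": 0,"rx": 0,"ry": 0,"rz": 0,"gripper": 0.087},
  {"dx": 0,"dy": 0,"dz": 0,"rx": 0,"ry": 0,"rz": 0,"gripper": 0.087},
  {"dx": 0,"dy": 0,"dz": 0,"rx": 0,"ry": 0,"rz": 0,"gripper": 0.087},
  {"dx": 0,"dy": 0,"dz": 0,"rx": 0,"ry": 0,"rz": 0,"gripper": 0.087},
  {"dx": 0,"dy": 0,"dz": 0,"rx": 0,"ry": 0,"rz": 0,"gripper": 0.087},
  {"dx": 0,"dy": 0,"dz": 0,"rx": 0,"ry": 0,"rz": 0,"gripper": 0.087},
])

```text
t: 22.85
ee_pos: [0.4923, 0.0967, 0.0586]
ee_rot: [-0.101, -2.174, 2.174]
force: [-0.4, 0.4, -0.0]
opening: 0.0861
```

```bash
python3 g.py .526 -.217 .17 -7.7
```

```text
t 22.85 pos [0.4923 0.0967 0.0586] f [-0.4  0.4 -0. ] op 0.0861 
turn(now) [0.0001 0.0416 0.0001] shift after turn [-0.0754 -0.1114  0.3064] shift no turn [-0.0626 -0.1115  0.3093] j [ 0.19  0.23 -0.52  1.98  0.14  0.96 -2.06]
```

Emit:
play_rows([
  {"dx": 0,"dy": -0.02,"dz": 0,"rx": 0,"ry": 0,"rz": 0,"gripper": 0.087},
  {"dx": 0,"dy": -0.035,"dz": 0,"rx": 0,"ry": 0,"rz": 0,"gripper": 0.087},
  {"dx": 0,"dy": -0.035,"dz": 0,"rx": 0,"ry": 0,"rz": 0,"gripper": 0.087},
  {"dx": 0,"dy": -0.02,"dz": 0,"rx": 0,"ry": 0.042,"rz": 0,"gripper": 0.087},
  {"dx": -0.005,"dy": 0,"dz": 0.02,"rx": 0,"ry": 0,"rz": 0,"gripper": 0.087},
  {"dx": -0.009,"dy": 0,"dz": 0.035,"rx": 0,"ry": 0,"rz": 0,"gripper": 0.087},
  {"dx": -0.01,"dy": 0,"dz": 0.04,"rx": 0,"ry": 0,"rz": 0,"gripper": 0.087},
  {"dx": -0.01,"dy": 0,"dz": 0.04,"rx": 0,"ry": 0,"rz": 0,"gripper": 0.087},
  {"dx": -0.01,"dy": 0,"dz": 0.04,"rx": 0,"ry": 0,"rz": 0,"gripper": 0.087},
  {"dx": -0.01,"dy": 0,"dz": 0.04,"rx": 0,"ry": 0,"rz": 0,"gripper": 0.087},
])

```text
t: 23.85
ee_pos: [0.5169, -0.1252, 0.1687]
ee_rot: [-0.145, -2.152, 2.152]
force: [0.9, 0.1, 0.1]
opening: 0.087
```

Emit:
play_rows([
  {"dx": -0.01,"dy": 0,"dz": 0.04,"rx": 0,"ry": 0,"rz": 0,"gripper": 0.087},
  {"dx": -0.008,"dy": 0,"dz": 0.032,"rx": 0,"ry": 0,"rz": 0,"gripper": 0.087},
  {"dx": -0.003,"dy": 0,"dz": 0.015,"rx": 0,"ry": 0,"rz": 0,"gripper": 0.087},
  {"dx": 0,"dy": 0,"dz": 0.004,"rx": 0,"ry": 0,"rz": 0,"gripper": 0.087},
  {"dx": 0,"dy": 0,"dz": 0,"rx": 0,"ry": 0,"rz": 0,"gripper": 0.087},
  {"dx": 0,"dy": 0,"dz": 0,"rx": 0,"ry": 0,"rz": 0,"gripper": 0.087},
  {"dx": 0,"dy": 0,"dz": 0,"rx": 0,"ry": 0,"rz": 0,"gripper": 0.087},
  {"dx": 0,"dy": 0,"dz": 0,"rx": 0,"ry": 0,"rz": 0,"gripper": 0.087},
  {"dx": 0,"dy": 0,"dz": 0,"rx": 0,"ry": 0,"rz": 0,"gripper": 0.087},
  {"dx": 0,"dy": 0,"dz": 0,"rx": 0,"ry": 0,"rz": 0,"gripper": 0.087},
])

```text
t: 24.85
ee_pos: [0.5256, -0.2163, 0.1686]
ee_rot: [-0.145, -2.152, 2.152]
force: [-0.7, 0.1, -0.3]
opening: 0.0869
```

```bash
python3 g.py .526 -.217 .026 -7.7
python3 - <<'E'
from h import *
np.set_printoptions(precision=4,suppress=True)
p=eyes.read_camera("side");cv2.imwrite("pics/s2.png",cv2.resize(p["img"][80:340,180:420],None,fx=2.3,fy=2.3)[:,:,::-1])
for n in("side","top"):
    p=eyes.read_camera(n) if n=="top" else p; C=cloud(p)
    for q in("round_bottle_mid","jar_mid","square_bottle_mid","tube_block_mid"):
        for d in finder.masks_of(p,q)[:3]:
            m=d["pixels"]&(p["range_z"]>0); P=C[m]; zt=np.percentile(P[:,2],97); T=P[P[:,2]>zt-.008]
            print(n,q,round(d["conf"],2),"ztop",zt,"mid",T[:,:2].mean(0),len(T))
E
```

```text
t 24.85 pos [ 0.5256 -0.2163  0.1686] f [-0.7  0.1 -0.3] op 0.0869 
turn(now) [-0.      0.0001 -0.0001] shift after turn [-0.0005  0.1426  0.0007] shift no turn [-0.0005  0.1426  0.0007] j [ 0.56  0.22 -0.28  1.73  0.06  1.2  -1.45]
side round_bottle_mid 0.92 ztop 0.1142391195132294 mid [ 0.4208 -0.4701] 292
side round_bottle_mid 0.9 ztop 0.11406972729539344 mid [ 0.5542 -0.4498] 257
side round_bottle_mid 0.88 ztop 0.11756750857094518 mid [0.49   0.0939] 88
side jar_mid 0.92 ztop 0.09804518147395999 mid [0.4918 0.2885] 149
side square_bottle_mid 0.77 ztop 0.11524263336342702 mid [0.4865 0.1073] 12
side square_bottle_mid 0.57 ztop 0.09835048085336577 mid [0.4916 0.2891] 171
top round_bottle_mid 0.71 ztop 0.11437613688765069 mid [ 0.5592 -0.4478] 175
top round_bottle_mid 0.65 ztop 0.11397630235856268 mid [ 0.4253 -0.469 ] 193
top jar_mid 0.87 ztop 0.09814404600488504 mid [0.4966 0.2929] 476
top square_bottle_mid 0.73 ztop 0.1055395776015086 mid [0.4942 0.1926] 205
top square_bottle_mid 0.64 ztop 0.11774255034614226 mid [0.4951 0.0969] 184
```

View pics/s2.png

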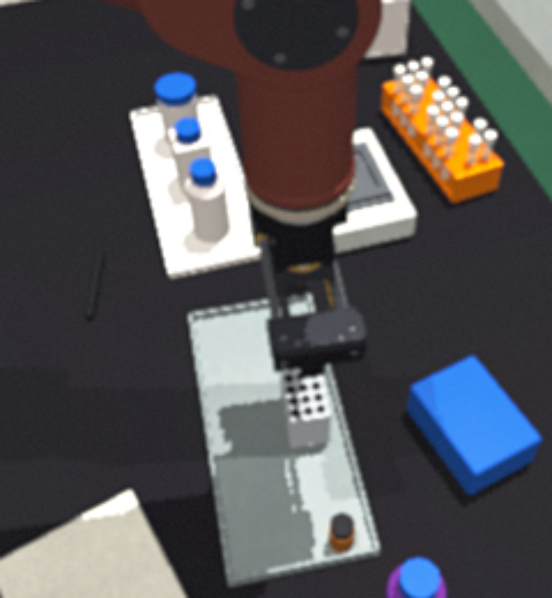

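The three containers stand upright in the side tray, at about (175,90), (188,130) and (205,175) in the crop. The gripper is over the block at (305,395).

Emit:
play_rows([
  {"dx": 0,"dy": 0.02,"dz": 0.001,"rx": 0,"ry": 0,"rz": 0,"gripper": 0.087},
  {"dx": 0,"dy": 0.035,"dz": 0,"rx": 0,"ry": 0,"rz": 0,"gripper": 0.087},
  {"dx": 0,"dy": 0.035,"dz": 0,"rx": 0,"ry": 0,"rz": 0,"gripper": 0.087},
  {"dx": 0,"dy": 0.03,"dz": 0,"rx": 0,"ry": 0,"rz": 0,"gripper": 0.087},
  {"dx": 0,"dy": 0.017,"dz": 0,"rx": 0,"ry": 0,"rz": 0,"gripper": 0.087},
  {"dx": 0,"dy": 0.005,"dz": 0,"rx": 0,"ry": 0,"rz": 0,"gripper": 0.087},
  {"dx": 0,"dy": 0,"dz": 0,"rx": 0,"ry": 0,"rz": 0,"gripper": 0.087},
  {"dx": 0,"dy": 0,"dz": 0,"rx": 0,"ry": 0,"rz": 0,"gripper": 0.0},
  {"dx": 0,"dy": 0,"dz": 0,"rx": 0,"ry": 0,"rz": 0,"gripper": 0.0},
  {"dx": 0,"dy": 0,"dz": 0,"rx": 0,"ry": 0,"rz": 0,"gripper": 0.0},
], force=30)

```text
t: 26.35
ee_pos: [0.5261, -0.2178, 0.0276]
ee_rot: [-0.147, -2.152, 2.153]
force: [0.1, 0.3, -0.1]
opening: 0.0705
```

Emit:
play_rows([
  {"dx": 0,"dy": 0,"dz": 0,"rx": 0,"ry": 0,"rz": 0,"gripper": 0.0},
  {"dx": 0,"dy": 0,"dz": 0,"rx": 0,"ry": 0,"rz": 0,"gripper": 0.0},
  {"dx": 0,"dy": 0,"dz": 0,"rx": 0,"ry": 0,"rz": 0,"gripper": 0.0},
  {"dx": 0,"dy": 0,"dz": 0,"rx": 0,"ry": 0,"rz": 0,"gripper": 0.0},
  {"dx": 0,"dy": 0,"dz": 0,"rx": 0,"ry": 0,"rz": 0,"gripper": 0.0},
  {"dx": 0,"dy": -0.01,"dz": 0,"rx": 0,"ry": 0,"rz": 0,"gripper": 0.0},
  {"dx": 0,"dy": -0.02,"dz": 0,"rx": 0,"ry": 0,"rz": 0,"gripper": 0.0},
  {"dx": 0,"dy": -0.03,"dz": 0,"rx": 0,"ry": 0,"rz": 0,"gripper": 0.0},
  {"dx": 0,"dy": -0.03,"dz": 0,"rx": 0,"ry": 0,"rz": 0,"gripper": 0.0},
  {"dx": 0,"dy": -0.02,"dz": 0,"rx": 0,"ry": 0,"rz": 0,"gripper": 0.0},
], force=30)

```text
t: 27.35
ee_pos: [0.5255, -0.2177, 0.1386]
ee_rot: [-0.146, -2.152, 2.152]
force: [0.8, -0.9, -5.0]
opening: 0.0619
```

```bash
python3 g.py .6805 .097 .14 -1
```

```text
t 27.35 pos [ 0.5255 -0.2177  0.1386] f [ 0.8 -0.9 -5. ] op 0.0619 
turn(now) [-0.0003 -0.1174 -0.0009] shift after turn [-0.1495 -0.0014 -0.3174] shift no turn [-0.1113 -0.0013 -0.3327] j [ 0.56  0.25 -0.28  1.76  0.07  1.14 -1.45]
```

Emit:
play_rows([
  {"dx": 0,"dy": 0,"dz": 0,"rx": 0,"ry": -0.06,"rz": 0,"gripper": 0.0},
  {"dx": 0,"dy": 0,"dz": 0,"rx": 0,"ry": -0.0575,"rz": 0,"gripper": 0.0},
  {"dx": -0.007,"dy": 0,"dz": -0.015,"rx": 0,"ry": 0,"rz": 0,"gripper": 0.0},
  {"dx": -0.012,"dy": 0,"dz": -0.025,"rx": 0,"ry": 0,"rz": 0,"gripper": 0.0},
  {"dx": -0.014,"dy": 0,"dz": -0.03,"rx": 0,"ry": 0,"rz": 0,"gripper": 0.0},
  {"dx": -0.014,"dy": 0,"dz": -0.03,"rx": 0,"ry": 0,"rz": 0,"gripper": 0.0},
  {"dx": -0.014,"dy": 0,"dz": -0.03,"rx": 0,"ry": 0,"rz": 0,"gripper": 0.0},
  {"dx": -0.014,"dy": 0,"dz": -0.03,"rx": 0,"ry": 0,"rz": 0,"gripper": 0.0},
  {"dx": -0.014,"dy": 0,"dz": -0.03,"rx": 0,"ry": 0,"rz": 0,"gripper": 0.0},
  {"dx": -0.014,"dy": 0,"dz": -0.03,"rx": 0,"ry": 0,"rz": 0,"gripper": 0.0},
])

```text
t: 28.35
ee_pos: [0.632, 0.0015, 0.1363]
ee_rot: [-0.018, -2.212, 2.212]
force: [-0.0, -0.6, -4.7]
opening: 0.0615
```

Emit:
play_rows([
  {"dx": -0.014,"dy": 0,"dz": -0.03,"rx": 0,"ry": 0,"rz": 0,"gripper": 0.0},
  {"dx": -0.014,"dy": 0,"dz": -0.03,"rx": 0,"ry": 0,"rz": 0,"gripper": 0.0},
  {"dx": -0.01,"dy": 0,"dz": -0.022,"rx": 0,"ry": 0,"rz": 0,"gripper": 0.0},
  {"dx": -0.006,"dy": 0,"dz": -0.011,"rx": 0,"ry": 0,"rz": 0,"gripper": 0.0},
  {"dx": -0.002,"dy": 0,"dz": -0.004,"rx": 0,"ry": 0,"rz": 0,"gripper": 0.0},
  {"dx": 0,"dy": 0,"dz": 0,"rx": 0,"ry": 0,"rz": 0,"gripper": 0.0},
  {"dx": 0,"dy": 0,"dz": 0,"rx": 0,"ry": 0,"rz": 0,"gripper": 0.0},
  {"dx": 0,"dy": 0.01,"dz": 0,"rx": 0,"ry": 0,"rz": 0,"gripper": 0.0},
  {"dx": 0,"dy": 0.02,"dz": 0,"rx": 0,"ry": 0,"rz": 0,"gripper": 0.0},
  {"dx": 0,"dy": 0.01,"dz": 0,"rx": 0,"ry": 0,"rz": 0,"gripper": 0.0},
])

```text
t: 29.35
ee_pos: [0.6787, 0.0953, 0.0944]
ee_rot: [-0.018, -2.21, 2.212]
force: [0.3, -1.1, -4.9]
opening: 0.0617
```

```bash
python3 g.py .6805 .097 .068 -1
python3 - <<'E'
from h import *
for n in("side","top"):
    p=eyes.read_camera(n);cv2.imwrite(f"pics/h_{n}.png",cv2.resize(p["img"][100:220,260:400] if n=="side" else p["img"][90:200,180:320],None,fx=5,fy=5,interpolation=2)[:,:,::-1])
E
```

```text
t 29.35 pos [0.6787 0.0953 0.0944] f [ 0.3 -1.1 -4.9] op 0.0617 
turn(now) [-0.001  -0.001   0.0024] shift after turn [-0.0017  0.0264 -0.0017] shift no turn [-0.0018  0.0264 -0.0017] j [ 0.09  0.53 -0.41  1.49  0.22  1.17 -1.94]
```

View pics/h_side.png

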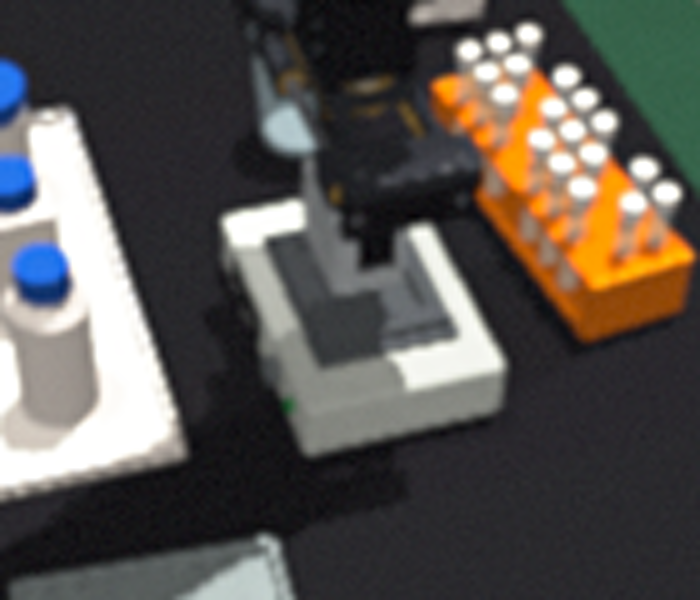

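The block hangs over the dark recess (350,300 in the crop). The remaining offset is under 2 mm, so I'm lowering.

Emit:
play_rows([
  {"dx": -0.001,"dy": 0.005,"dz": -0.002,"rx": 0,"ry": 0,"rz": 0,"gripper": 0.0},
  {"dx": -0.001,"dy": 0.005,"dz": 0,"rx": 0,"ry": 0,"rz": 0,"gripper": 0.0},
  {"dx": 0,"dy": 0.005,"dz": 0,"rx": 0,"ry": 0,"rz": 0,"gripper": 0.0},
  {"dx": 0,"dy": 0.004,"dz": 0,"rx": 0,"ry": 0,"rz": 0,"gripper": 0.0},
  {"dx": 0,"dy": 0.003,"dz": 0,"rx": 0,"ry": 0,"rz": 0,"gripper": 0.0},
  {"dx": 0,"dy": 0.002,"dz": 0,"rx": 0,"ry": 0,"rz": 0,"gripper": 0.0},
  {"dx": 0,"dy": 0.001,"dz": 0,"rx": 0,"ry": 0,"rz": 0,"gripper": 0.0},
  {"dx": 0,"dy": 0,"dz": 0,"rx": 0,"ry": 0,"rz": 0,"gripper": 0.0},
  {"dx": 0,"dy": 0,"dz": 0,"rx": 0,"ry": 0,"rz": 0,"gripper": 0.0},
  {"dx": 0,"dy": 0,"dz": 0,"rx": 0,"ry": 0,"rz": 0,"gripper": 0.0},
])

```text
t: 30.45
ee_pos: [0.682, 0.0988, 0.0718]
ee_rot: [-0.019, -2.213, 2.213]
force: [0.4, 0.7, -6.0]
opening: 0.0619
```

```bash
python3 g.py .6805 .097 .068 -1
```

```text
t 30.45 pos [0.682  0.0988 0.0718] f [ 0.4  0.7 -6. ] op 0.0619 
turn(now) [ 0.0001  0.0002 -0.0004] shift after turn [0.0015 0.0038 0.0018] shift no turn [0.0015 0.0038 0.0018] j [ 0.08  0.55 -0.4   1.5   0.23  1.13 -1.95]
```

Emit:
play_rows([
  {"dx": 0.001,"dy": 0.002,"dz": 0.001,"rx": 0,"ry": 0,"rz": 0,"gripper": 0.0},
  {"dx": 0,"dy": 0.001,"dz": 0,"rx": 0,"ry": 0,"rz": 0,"gripper": 0.0},
  {"dx": 0,"dy": 0,"dz": 0,"rx": 0,"ry": 0,"rz": 0,"gripper": 0.0},
  {"dx": 0,"dy": 0,"dz": 0,"rx": 0,"ry": 0,"rz": 0,"gripper": 0.0},
  {"dx": 0,"dy": 0,"dz": 0,"rx": 0,"ry": 0,"rz": 0,"gripper": 0.0},
  {"dx": 0,"dy": 0,"dz": 0,"rx": 0,"ry": 0,"rz": 0,"gripper": 0.0},
  {"dx": 0,"dy": 0,"dz": 0,"rx": 0,"ry": 0,"rz": 0,"gripper": 0.0},
  {"dx": 0,"dy": 0,"dz": 0,"rx": 0,"ry": 0,"rz": 0,"gripper": 0.0},
  {"dx": 0,"dy": 0,"dz": 0,"rx": 0,"ry": 0,"rz": 0,"gripper": 0.0},
  {"dx": 0,"dy": 0,"dz": 0,"rx": 0,"ry": 0,"rz": 0,"gripper": 0.0},
])

```text
t: 31.45
ee_pos: [0.6809, 0.0978, 0.0686]
ee_rot: [-0.019, -2.213, 2.213]
force: [0.3, -0.3, -5.0]
opening: 0.0619
```

```bash
python3 g.py .6805 .097 .068 -1
```

```text
t 31.45 pos [0.6809 0.0978 0.0686] f [ 0.3 -0.3 -5. ] op 0.0619 
turn(now) [ 0.      0.0002 -0.    ] shift after turn [0.0004 0.0006 0.0008] shift no turn [0.0004 0.0006 0.0008] j [ 0.08  0.55 -0.4   1.51  0.23  1.12 -1.95]
```

Lower 1 mm and release, then lift.

Emit:
play_rows([
  {"dx": 0,"dy": 0.001,"dz": 0,"rx": 0,"ry": 0,"rz": 0,"gripper": 0.0},
  {"dx": 0,"dy": 0,"dz": 0,"rx": 0,"ry": 0,"rz": 0,"gripper": 0.0},
  {"dx": 0,"dy": 0,"dz": 0,"rx": 0,"ry": 0,"rz": 0,"gripper": 0.087},
  {"dx": 0,"dy": 0,"dz": 0,"rx": 0,"ry": 0,"rz": 0,"gripper": 0.087},
  {"dx": 0,"dy": 0,"dz": 0,"rx": 0,"ry": 0,"rz": 0,"gripper": 0.087},
  {"dx": 0,"dy": 0,"dz": 0,"rx": 0,"ry": 0,"rz": 0,"gripper": 0.087},
  {"dx": 0,"dy": 0,"dz": 0,"rx": 0,"ry": 0,"rz": 0,"gripper": 0.087},
  {"dx": 0,"dy": 0,"dz": 0,"rx": 0,"ry": 0,"rz": 0,"gripper": 0.087},
  {"dx": 0,"dy": 0,"dz": 0,"rx": 0,"ry": 0,"rz": 0,"gripper": 0.087},
  {"dx": 0,"dy": 0,"dz": 0,"rx": 0,"ry": 0,"rz": 0,"gripper": 0.087},
])

```text
t: 32.45
ee_pos: [0.6809, 0.0978, 0.0676]
ee_rot: [-0.019, -2.213, 2.213]
force: [0.1, -0.4, -0.3]
opening: 0.0869
```

```bash
python3 g.py .4925 .096 .18 -5.3
```

```text
t 32.45 pos [0.6809 0.0978 0.0676] f [ 0.1 -0.4 -0.3] op 0.0869 
turn(now) [0.0001 0.0753 0.    ] shift after turn [ 0.1874 -0.1124  0.0192] shift no turn [ 0.1883 -0.1124  0.0051] j [ 0.08  0.55 -0.4   1.51  0.23  1.12 -1.95]
```

Emit:
play_rows([
  {"dx": 0,"dy": -0.015,"dz": 0,"rx": 0,"ry": 0,"rz": 0,"gripper": 0.087},
  {"dx": 0,"dy": -0.03,"dz": 0,"rx": 0,"ry": 0,"rz": 0,"gripper": 0.087},
  {"dx": 0,"dy": -0.035,"dz": 0,"rx": 0,"ry": 0,"rz": 0,"gripper": 0.087},
  {"dx": 0,"dy": -0.032,"dz": 0,"rx": 0,"ry": 0.075,"rz": 0,"gripper": 0.087},
  {"dx": 0.02,"dy": 0,"dz": 0.002,"rx": 0,"ry": 0,"rz": 0,"gripper": 0.087},
  {"dx": 0.04,"dy": 0,"dz": 0.004,"rx": 0,"ry": 0,"rz": 0,"gripper": 0.087},
  {"dx": 0.045,"dy": 0,"dz": 0.005,"rx": 0,"ry": 0,"rz": 0,"gripper": 0.087},
  {"dx": 0.045,"dy": 0,"dz": 0.005,"rx": 0,"ry": 0,"rz": 0,"gripper": 0.087},
  {"dx": 0.03,"dy": 0,"dz": 0.003,"rx": 0,"ry": 0,"rz": 0,"gripper": 0.087},
  {"dx": 0.007,"dy": 0,"dz": 0,"rx": 0,"ry": 0,"rz": 0,"gripper": 0.087},
])

```text
t: 33.45
ee_pos: [0.4905, 0.0963, 0.181]
ee_rot: [-0.101, -2.174, 2.177]
force: [-0.3, 0.4, -0.3]
opening: 0.0872
```

```bash
python3 g.py .4925 .0962 .0585 -5.3
python3 - <<'E'
from h import *
np.set_printoptions(precision=4,suppress=True)
for n in("side","top"):
    p=eyes.read_camera(n);C=cloud(p);cv2.imwrite(f"pics/h2_{n}.png",cv2.resize(p["img"][100:220,230:400] if n=="side" else p["img"][90:200,180:320],None,fx=4,fy=4,interpolation=2)[:,:,::-1])
    P=C[(abs(C[:,:,0]-.681)<.06)&(abs(C[:,:,1]-.097)<.06)&(C[:,:,2]>.09)&(C[:,:,2]<.115)]
    if len(P): print(n,len(P),P.mean(0),np.ptp(P[:,2]),cv2.minAreaRect((P[:,:2]*1000).astype(np.float32)))
E
```

```text
t 33.45 pos [0.4905 0.0963 0.181 ] f [-0.3  0.4 -0.3] op 0.0872 
turn(now) [-0.0011  0.0013 -0.0013] shift after turn [-2.000e-03  1.225e-01 -1.000e-04] shift no turn [-0.0019  0.1225 -0.0002] j [ 0.16  0.08 -0.47  1.86  0.04  1.21 -1.98]
side 257 [0.6771 0.0926 0.0997] 0.013043108560957167 ((678.5667724609375, 96.52355194091797), (63.9983024597168, 45.493125915527344), 89.7134780883789)
top 548 [0.6823 0.0967 0.0992] 0.015031789383885205 ((682.7632446289062, 97.12744903564453), (62.176090240478516, 44.5296745300293), 88.9691162109375)
```

View pics/h2_side.png

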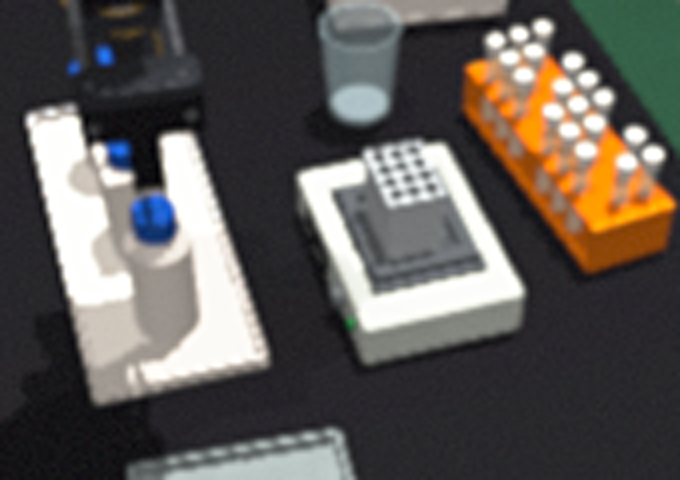

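View pics/h2_top.png

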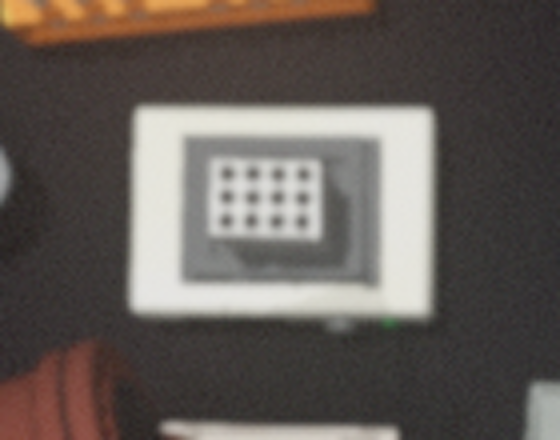

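The block sits flat in the recess. Its top is at z≈0.0995 (expected 0.100), its centre about (0.6805, 0.097), and its yaw under 1°. Next I return the round bottle.

Emit:
play_rows([
  {"dx": -0.001,"dy": 0.02,"dz": 0,"rx": 0,"ry": 0,"rz": 0,"gripper": 0.087},
  {"dx": 0,"dy": 0.035,"dz": 0,"rx": 0,"ry": 0,"rz": 0,"gripper": 0.087},
  {"dx": 0,"dy": 0.035,"dz": 0,"rx": 0,"ry": 0,"rz": 0,"gripper": 0.087},
  {"dx": 0,"dy": 0.025,"dz": 0,"rx": 0,"ry": 0,"rz": 0,"gripper": 0.087},
  {"dx": 0,"dy": 0.008,"dz": 0,"rx": 0,"ry": 0,"rz": 0,"gripper": 0.087},
  {"dx": 0,"dy": 0,"dz": 0,"rx": 0,"ry": 0,"rz": 0,"gripper": 0.0},
  {"dx": 0,"dy": 0,"dz": 0,"rx": 0,"ry": 0,"rz": 0,"gripper": 0.0},
  {"dx": 0,"dy": 0,"dz": 0,"rx": 0,"ry": 0,"rz": 0,"gripper": 0.0},
  {"dx": 0,"dy": 0,"dz": 0,"rx": 0,"ry": 0,"rz": 0,"gripper": 0.0},
  {"dx": 0,"dy": 0,"dz": 0,"rx": 0,"ry": 0,"rz": 0,"gripper": 0.0},
], force=20)

```text
t: 34.55
ee_pos: [0.4944, 0.0961, 0.0574]
ee_rot: [-0.102, -2.175, 2.175]
force: [-0.6, 0.6, 0.3]
opening: 0.0551
```

Emit:
play_rows([
  {"dx": 0,"dy": 0,"dz": 0,"rx": 0,"ry": 0,"rz": 0,"gripper": 0.0},
  {"dx": 0,"dy": 0,"dz": 0,"rx": 0,"ry": 0,"rz": 0,"gripper": 0.0},
  {"dx": 0,"dy": 0,"dz": 0,"rx": 0,"ry": 0,"rz": 0,"gripper": 0.0},
  {"dx": 0,"dy": 0,"dz": 0,"rx": 0,"ry": 0,"rz": 0,"gripper": 0.0},
  {"dx": 0,"dy": 0,"dz": 0,"rx": 0,"ry": 0,"rz": 0,"gripper": 0.0},
  {"dx": 0,"dy": 0,"dz": 0,"rx": 0,"ry": 0,"rz": 0,"gripper": 0.0},
  {"dx": 0,"dy": -0.01,"dz": 0,"rx": 0,"ry": 0,"rz": 0,"gripper": 0.0},
  {"dx": 0,"dy": -0.015,"dz": 0,"rx": 0,"ry": 0,"rz": 0,"gripper": 0.0},
  {"dx": 0,"dy": -0.015,"dz": 0,"rx": 0,"ry": 0,"rz": 0,"gripper": 0.0},
  {"dx": 0,"dy": -0.015,"dz": 0,"rx": 0,"ry": 0,"rz": 0,"gripper": 0.0},
], force=20)

```text
t: 35.55
ee_pos: [0.4934, 0.0958, 0.1122]
ee_rot: [-0.099, -2.173, 2.174]
force: [0.1, 0.3, -2.2]
opening: 0.0497
```

```bash
python3 g.py .4495 -.3075 .115 -5.3
```

```text
t 35.55 pos [0.4934 0.0958 0.1122] f [ 0.1  0.3 -2.2] op 0.0497 
turn(now) [-0.0003  0.0002  0.001 ] shift after turn [ 0.0064 -0.0028  0.4056] shift no turn [ 0.0065 -0.0027  0.4056] j [ 0.15  0.16 -0.47  1.93  0.08  1.07 -2.01]
```

Emit:
play_rows([
  {"dx": 0,"dy": 0,"dz": 0.015,"rx": 0,"ry": 0,"rz": 0,"gripper": 0.0},
  {"dx": 0,"dy": 0,"dz": 0.03,"rx": 0,"ry": 0,"rz": 0,"gripper": 0.0},
  {"dx": 0,"dy": 0,"dz": 0.035,"rx": 0,"ry": 0,"rz": 0,"gripper": 0.0},
  {"dx": 0.001,"dy": 0,"dz": 0.035,"rx": 0,"ry": 0,"rz": 0,"gripper": 0.0},
  {"dx": 0.001,"dy": 0,"dz": 0.035,"rx": 0,"ry": 0,"rz": 0,"gripper": 0.0},
  {"dx": 0.001,"dy": 0,"dz": 0.035,"rx": 0,"ry": 0,"rz": 0,"gripper": 0.0},
  {"dx": 0.001,"dy": 0,"dz": 0.035,"rx": 0,"ry": 0,"rz": 0,"gripper": 0.0},
  {"dx": 0.001,"dy": 0,"dz": 0.035,"rx": 0,"ry": 0,"rz": 0,"gripper": 0.0},
  {"dx": 0.001,"dy": 0,"dz": 0.035,"rx": 0,"ry": 0,"rz": 0,"gripper": 0.0},
  {"dx": 0,"dy": 0,"dz": 0.035,"rx": 0,"ry": 0,"rz": 0,"gripper": 0.0},
])

```text
t: 36.55
ee_pos: [0.4571, -0.2284, 0.1118]
ee_rot: [-0.1, -2.174, 2.174]
force: [0.7, 0.8, -1.5]
opening: 0.0492
```

Emit:
play_rows([
  {"dx": 0,"dy": 0,"dz": 0.035,"rx": 0,"ry": 0,"rz": 0,"gripper": 0.0},
  {"dx": 0,"dy": 0,"dz": 0.028,"rx": 0,"ry": 0,"rz": 0,"gripper": 0.0},
  {"dx": 0,"dy": 0,"dz": 0.013,"rx": 0,"ry": 0,"rz": 0,"gripper": 0.0},
  {"dx": 0,"dy": 0,"dz": 0.005,"rx": 0,"ry": 0,"rz": 0,"gripper": 0.0},
  {"dx": 0,"dy": 0,"dz": 0,"rx": 0,"ry": 0,"rz": 0,"gripper": 0.0},
  {"dx": 0,"dy": 0.01,"dz": 0,"rx": 0,"ry": 0,"rz": 0,"gripper": 0.0},
  {"dx": 0,"dy": 0.02,"dz": 0,"rx": 0,"ry": 0,"rz": 0,"gripper": 0.0},
  {"dx": 0,"dy": 0.012,"dz": 0,"rx": 0,"ry": 0,"rz": 0,"gripper": 0.0},
  {"dx": 0,"dy": 0.005,"dz": 0,"rx": 0,"ry": 0,"rz": 0,"gripper": 0.0},
  {"dx": 0,"dy": 0,"dz": 0,"rx": 0,"ry": 0,"rz": 0,"gripper": 0.0},
])

```text
t: 37.55
ee_pos: [0.4502, -0.3068, 0.0637]
ee_rot: [-0.098, -2.175, 2.173]
force: [0.2, 0.4, -1.4]
opening: 0.0496
```

```bash
python3 g.py .450 -.3078 .0578 -5.3
```

```text
t 37.55 pos [ 0.4502 -0.3068  0.0637] f [ 0.2  0.4 -1.4] op 0.0496 
turn(now) [0.001  0.0011 0.0015] shift after turn [0.0001 0.0059 0.001 ] shift no turn [0.0001 0.0059 0.001 ] j [ 0.63  0.27 -0.13  1.89  0.04  0.98 -1.18]
```

Emit:
play_rows([
  {"dx": 0,"dy": 0.003,"dz": 0.001,"rx": 0,"ry": 0,"rz": 0,"gripper": 0.0},
  {"dx": 0,"dy": 0.002,"dz": 0,"rx": 0,"ry": 0,"rz": 0,"gripper": 0.0},
  {"dx": 0,"dy": 0.001,"dz": 0,"rx": 0,"ry": 0,"rz": 0,"gripper": 0.0},
  {"dx": 0,"dy": 0,"dz": 0,"rx": 0,"ry": 0,"rz": 0,"gripper": 0.0},
  {"dx": 0,"dy": 0,"dz": 0,"rx": 0,"ry": 0,"rz": 0,"gripper": 0.087},
  {"dx": 0,"dy": 0,"dz": 0,"rx": 0,"ry": 0,"rz": 0,"gripper": 0.087},
  {"dx": 0,"dy": 0,"dz": 0,"rx": 0,"ry": 0,"rz": 0,"gripper": 0.087},
  {"dx": 0,"dy": 0,"dz": 0,"rx": 0,"ry": 0,"rz": 0,"gripper": 0.087},
  {"dx": 0,"dy": 0,"dz": 0,"rx": 0,"ry": 0,"rz": 0,"gripper": 0.087},
  {"dx": 0,"dy": 0,"dz": 0,"rx": 0,"ry": 0,"rz": 0,"gripper": 0.087},
])

```text
t: 38.55
ee_pos: [0.4505, -0.3087, 0.0586]
ee_rot: [-0.101, -2.174, 2.174]
force: [-0.4, 0.0, -1.6]
opening: 0.0847
```

```bash
python3 g.py .492 .1935 .175 -1
```

```text
t 38.55 pos [ 0.4505 -0.3087  0.0586] f [-0.4  0.  -1.6] op 0.0847 
turn(now) [-0.     -0.0748 -0.0001] shift after turn [-0.0327 -0.1164 -0.5029] shift no turn [ 0.0049 -0.1164 -0.5039] j [ 0.63  0.28 -0.13  1.9   0.04  0.97 -1.18]
```

Emit:
play_rows([
  {"dx": 0,"dy": -0.015,"dz": 0,"rx": 0,"ry": 0,"rz": 0,"gripper": 0.087},
  {"dx": 0,"dy": -0.03,"dz": 0,"rx": 0,"ry": 0,"rz": 0,"gripper": 0.087},
  {"dx": 0,"dy": -0.035,"dz": 0,"rx": 0,"ry": 0,"rz": 0,"gripper": 0.087},
  {"dx": 0,"dy": -0.036,"dz": 0,"rx": 0,"ry": -0.122,"rz": 0,"gripper": 0.087},
  {"dx": -0.002,"dy": 0,"dz": -0.017,"rx": 0,"ry": 0,"rz": 0,"gripper": 0.087},
  {"dx": -0.004,"dy": 0,"dz": -0.035,"rx": 0,"ry": 0,"rz": 0,"gripper": 0.087},
  {"dx": -0.005,"dy": 0,"dz": -0.045,"rx": 0,"ry": 0,"rz": 0,"gripper": 0.087},
  {"dx": -0.005,"dy": 0,"dz": -0.045,"rx": 0,"ry": 0,"rz": 0,"gripper": 0.087},
  {"dx": -0.005,"dy": 0,"dz": -0.045,"rx": 0,"ry": 0,"rz": 0,"gripper": 0.087},
  {"dx": -0.005,"dy": 0,"dz": -0.045,"rx": 0,"ry": 0,"rz": 0,"gripper": 0.087},
])

```text
t: 39.55
ee_pos: [0.4691, -0.074, 0.1743]
ee_rot: [-0.032, 2.207, -2.207]
force: [1.0, 0.3, 0.1]
opening: 0.0872
```

Emit:
play_rows([
  {"dx": -0.005,"dy": 0,"dz": -0.045,"rx": 0,"ry": 0,"rz": 0,"gripper": 0.087},
  {"dx": -0.005,"dy": 0,"dz": -0.045,"rx": 0,"ry": 0,"rz": 0,"gripper": 0.087},
  {"dx": -0.005,"dy": 0,"dz": -0.045,"rx": 0,"ry": 0,"rz": 0,"gripper": 0.087},
  {"dx": -0.005,"dy": 0,"dz": -0.045,"rx": 0,"ry": 0,"rz": 0,"gripper": 0.087},
  {"dx": -0.005,"dy": 0,"dz": -0.04,"rx": 0,"ry": 0,"rz": 0,"gripper": 0.087},
  {"dx": -0.004,"dy": 0,"dz": -0.03,"rx": 0,"ry": 0,"rz": 0,"gripper": 0.087},
  {"dx": -0.002,"dy": 0,"dz": -0.015,"rx": 0,"ry": 0,"rz": 0,"gripper": 0.087},
  {"dx": 0,"dy": 0,"dz": -0.005,"rx": 0,"ry": 0,"rz": 0,"gripper": 0.087},
  {"dx": 0,"dy": 0,"dz": 0,"rx": 0,"ry": 0,"rz": 0,"gripper": 0.087},
  {"dx": 0,"dy": 0,"dz": 0,"rx": 0,"ry": 0,"rz": 0,"gripper": 0.087},
])

```text
t: 40.55
ee_pos: [0.4924, 0.1935, 0.1743]
ee_rot: [-0.032, 2.207, -2.208]
force: [0.8, -0.4, -0.3]
opening: 0.0865
```

```bash
python3 g.py .4928 .195 .0575 1.7
```

```text
t 40.55 pos [0.4924 0.1935 0.1743] f [ 0.8 -0.4 -0.3] op 0.0865 
turn(now) [-0.0007 -0.0014  0.0004] shift after turn [-0.0004  0.1168 -0.0015] shift no turn [-0.0005  0.1168 -0.0015] j [ 0.08  0.17 -0.59  1.8   0.1   1.21 -2.08]
```

Emit:
play_rows([
  {"dx": 0,"dy": 0.02,"dz": -0.001,"rx": 0,"ry": 0,"rz": 0,"gripper": 0.087},
  {"dx": 0,"dy": 0.035,"dz": 0,"rx": 0,"ry": 0,"rz": 0,"gripper": 0.087},
  {"dx": 0,"dy": 0.035,"dz": 0,"rx": 0,"ry": 0,"rz": 0,"gripper": 0.087},
  {"dx": 0,"dy": 0.02,"dz": 0,"rx": 0,"ry": 0,"rz": 0,"gripper": 0.087},
  {"dx": 0,"dy": 0.006,"dz": 0,"rx": 0,"ry": 0,"rz": 0,"gripper": 0.087},
  {"dx": 0,"dy": 0,"dz": 0,"rx": 0,"ry": 0,"rz": 0,"gripper": 0.0},
  {"dx": 0,"dy": 0,"dz": 0,"rx": 0,"ry": 0,"rz": 0,"gripper": 0.0},
  {"dx": 0,"dy": 0,"dz": 0,"rx": 0,"ry": 0,"rz": 0,"gripper": 0.0},
  {"dx": 0,"dy": 0,"dz": 0,"rx": 0,"ry": 0,"rz": 0,"gripper": 0.0},
  {"dx": 0,"dy": 0,"dz": 0,"rx": 0,"ry": 0,"rz": 0,"gripper": 0.0},
], force=20)

```text
t: 41.55
ee_pos: [0.4929, 0.1959, 0.0592]
ee_rot: [-0.032, 2.206, -2.206]
force: [-1.2, -0.0, 0.7]
opening: 0.0551
```

Emit:
play_rows([
  {"dx": 0,"dy": 0,"dz": 0,"rx": 0,"ry": 0,"rz": 0,"gripper": 0.0},
  {"dx": 0,"dy": 0,"dz": 0,"rx": 0,"ry": 0,"rz": 0,"gripper": 0.0},
  {"dx": 0,"dy": 0,"dz": 0,"rx": 0,"ry": 0,"rz": 0,"gripper": 0.0},
  {"dx": 0,"dy": 0,"dz": 0,"rx": 0,"ry": 0,"rz": 0,"gripper": 0.0},
  {"dx": 0,"dy": 0,"dz": 0,"rx": 0,"ry": 0,"rz": 0,"gripper": 0.0},
  {"dx": 0,"dy": 0,"dz": 0,"rx": 0,"ry": 0,"rz": 0,"gripper": 0.0},
  {"dx": 0,"dy": -0.01,"dz": 0,"rx": 0,"ry": 0,"rz": 0,"gripper": 0.0},
  {"dx": 0,"dy": -0.015,"dz": 0,"rx": 0,"ry": 0,"rz": 0,"gripper": 0.0},
  {"dx": 0,"dy": -0.015,"dz": 0,"rx": 0,"ry": 0,"rz": 0,"gripper": 0.0},
  {"dx": 0,"dy": -0.015,"dz": 0,"rx": 0,"ry": 0,"rz": 0,"gripper": 0.0},
], force=20)

```text
t: 42.55
ee_pos: [0.4926, 0.196, 0.1153]
ee_rot: [-0.032, 2.206, -2.205]
force: [0.3, -0.1, 0.2]
opening: 0.0481
```

```bash
python3 g.py .459 -.2085 .113 -11.5
```

```text
t 42.55 pos [0.4926 0.196  0.1153] f [ 0.3 -0.1  0.2] op 0.0481 
turn(now) [ 0.0005  0.2306 -0.0008] shift after turn [-0.0477  0.0023  0.4031] shift no turn [0.0457 0.0021 0.4033] j [ 0.07  0.23 -0.59  1.86  0.14  1.09 -2.12]
```

Emit:
play_rows([
  {"dx": 0.002,"dy": 0,"dz": 0.015,"rx": 0,"ry": 0,"rz": 0,"gripper": 0.0},
  {"dx": 0.003,"dy": 0,"dz": 0.03,"rx": 0,"ry": 0,"rz": 0,"gripper": 0.0},
  {"dx": 0.004,"dy": 0,"dz": 0.035,"rx": 0,"ry": 0,"rz": 0,"gripper": 0.0},
  {"dx": 0.004,"dy": 0,"dz": 0.035,"rx": 0,"ry": 0,"rz": 0,"gripper": 0.0},
  {"dx": 0.004,"dy": 0,"dz": 0.035,"rx": 0,"ry": 0,"rz": 0,"gripper": 0.0},
  {"dx": 0.004,"dy": 0,"dz": 0.035,"rx": 0,"ry": 0,"rz": 0,"gripper": 0.0},
  {"dx": 0.004,"dy": 0,"dz": 0.035,"rx": 0,"ry": 0,"rz": 0,"gripper": 0.0},
  {"dx": 0.004,"dy": 0,"dz": 0.03,"rx": 0,"ry": 0,"rz": 0,"gripper": 0.0},
  {"dx": 0.002,"dy": 0,"dz": 0.015,"rx": 0,"ry": 0.1,"rz": 0,"gripper": 0.0},
  {"dx": 0,"dy": 0,"dz": 0,"rx": 0,"ry": 0.13,"rz": 0,"gripper": 0.0},
])

```text
t: 43.55
ee_pos: [0.4693, -0.0728, 0.1147]
ee_rot: [-0.222, -2.111, 2.113]
force: [0.3, 0.5, -0.7]
opening: 0.048
```

```bash
python3 g.py .4595 -.2085 .0595 -11.5
```

```text
t 43.55 pos [ 0.4693 -0.0728  0.1147] f [ 0.3  0.5 -0.7] op 0.048 
turn(now) [-0.0006 -0.0075 -0.0011] shift after turn [-0.0175  0.0552  0.1349] shift no turn [-0.0184  0.0553  0.1347] j [ 0.43  0.09 -0.38  2.    0.04  1.06 -1.75]
```

Emit:
play_rows([
  {"dx": -0.003,"dy": 0,"dz": 0.02,"rx": 0,"ry": 0,"rz": 0,"gripper": 0.0},
  {"dx": -0.004,"dy": 0,"dz": 0.03,"rx": 0,"ry": 0,"rz": 0,"gripper": 0.0},
  {"dx": -0.005,"dy": 0,"dz": 0.035,"rx": 0,"ry": 0,"rz": 0,"gripper": 0.0},
  {"dx": -0.004,"dy": 0,"dz": 0.03,"rx": 0,"ry": 0,"rz": 0,"gripper": 0.0},
  {"dx": -0.002,"dy": 0,"dz": 0.016,"rx": 0,"ry": 0,"rz": 0,"gripper": 0.0},
  {"dx": 0,"dy": 0,"dz": 0.003,"rx": 0,"ry": 0,"rz": 0,"gripper": 0.0},
  {"dx": 0,"dy": 0.015,"dz": 0,"rx": 0,"ry": 0,"rz": 0,"gripper": 0.0},
  {"dx": 0,"dy": 0.02,"dz": 0,"rx": 0,"ry": 0,"rz": 0,"gripper": 0.0},
  {"dx": 0,"dy": 0.012,"dz": 0,"rx": 0,"ry": 0,"rz": 0,"gripper": 0.0},
  {"dx": 0,"dy": 0.005,"dz": 0,"rx": 0,"ry": 0,"rz": 0,"gripper": 0.0},
])

```text
t: 44.55
ee_pos: [0.46, -0.2038, 0.0608]
ee_rot: [-0.21, -2.117, 2.115]
force: [0.6, -0.5, -1.8]
opening: 0.0479
```

```bash
python3 g.py .4595 -.2085 .0593 -11.5
```

```text
t 44.55 pos [ 0.46   -0.2038  0.0608] f [ 0.6 -0.5 -1.8] op 0.0479 
turn(now) [0.0007 0.0017 0.0014] shift after turn [-0.0004  0.0015  0.0047] shift no turn [-0.0004  0.0015  0.0047] j [ 0.57  0.21 -0.26  1.99  0.06  0.96 -1.5 ]
```

Emit:
play_rows([
  {"dx": 0,"dy": -0.001,"dz": 0.003,"rx": 0,"ry": 0,"rz": 0,"gripper": 0.0},
  {"dx": 0,"dy": 0.001,"dz": 0,"rx": 0,"ry": 0,"rz": 0,"gripper": 0.0},
  {"dx": 0,"dy": 0.001,"dz": 0,"rx": 0,"ry": 0,"rz": 0,"gripper": 0.0},
  {"dx": 0,"dy": 0,"dz": 0,"rx": 0,"ry": 0,"rz": 0,"gripper": 0.0},
  {"dx": 0,"dy": 0,"dz": 0,"rx": 0,"ry": 0,"rz": 0,"gripper": 0.087},
  {"dx": 0,"dy": 0,"dz": 0,"rx": 0,"ry": 0,"rz": 0,"gripper": 0.087},
  {"dx": 0,"dy": 0,"dz": 0,"rx": 0,"ry": 0,"rz": 0,"gripper": 0.087},
  {"dx": 0,"dy": 0,"dz": 0,"rx": 0,"ry": 0,"rz": 0,"gripper": 0.087},
  {"dx": 0,"dy": 0,"dz": 0,"rx": 0,"ry": 0,"rz": 0,"gripper": 0.087},
  {"dx": 0,"dy": 0,"dz": 0,"rx": 0,"ry": 0,"rz": 0,"gripper": 0.087},
])

```text
t: 45.55
ee_pos: [0.4597, -0.2079, 0.0606]
ee_rot: [-0.213, -2.116, 2.116]
force: [0.4, -1.1, 0.1]
opening: 0.0839
```

```bash
python3 g.py .4945 .293 .175 8.4
```

```text
t 45.55 pos [ 0.4597 -0.2079  0.0606] f [ 0.4 -1.1  0.1] op 0.0839 
turn(now) [ 0.     -0.3469 -0.    ] shift after turn [-0.1075 -0.1144 -0.4904] shift no turn [ 0.0656 -0.1144 -0.4978] j [ 0.57  0.21 -0.26  1.99  0.06  0.96 -1.49]
```

Emit:
play_rows([
  {"dx": 0,"dy": -0.015,"dz": 0,"rx": 0,"ry": 0,"rz": 0,"gripper": 0.087},
  {"dx": 0,"dy": -0.03,"dz": 0,"rx": 0,"ry": 0,"rz": 0,"gripper": 0.087},
  {"dx": 0,"dy": -0.035,"dz": 0,"rx": 0,"ry": 0,"rz": 0,"gripper": 0.087},
  {"dx": 0,"dy": -0.034,"dz": 0,"rx": 0,"ry": 0,"rz": 0,"gripper": 0.087},
  {"dx": 0,"dy": 0,"dz": 0,"rx": 0,"ry": -0.115,"rz": 0,"gripper": 0.087},
  {"dx": 0,"dy": 0,"dz": 0,"rx": 0,"ry": -0.116,"rz": 0,"gripper": 0.087},
  {"dx": 0,"dy": 0,"dz": 0,"rx": 0,"ry": -0.116,"rz": 0,"gripper": 0.087},
  {"dx": -0.006,"dy": 0,"dz": -0.025,"rx": 0,"ry": 0,"rz": 0,"gripper": 0.087},
  {"dx": -0.009,"dy": 0,"dz": -0.04,"rx": 0,"ry": 0,"rz": 0,"gripper": 0.087},
  {"dx": -0.01,"dy": 0,"dz": -0.045,"rx": 0,"ry": 0,"rz": 0,"gripper": 0.087},
])

```text
t: 46.55
ee_pos: [0.4682, -0.0951, 0.1745]
ee_rot: [-0.155, 2.146, -2.147]
force: [0.8, 0.0, 0.3]
opening: 0.0874
```

Emit:
play_rows([
  {"dx": -0.01,"dy": 0,"dz": -0.045,"rx": 0,"ry": 0,"rz": 0,"gripper": 0.087},
  {"dx": -0.01,"dy": 0,"dz": -0.045,"rx": 0,"ry": 0,"rz": 0,"gripper": 0.087},
  {"dx": -0.01,"dy": 0,"dz": -0.045,"rx": 0,"ry": 0,"rz": 0,"gripper": 0.087},
  {"dx": -0.01,"dy": 0,"dz": -0.045,"rx": 0,"ry": 0,"rz": 0,"gripper": 0.087},
  {"dx": -0.01,"dy": 0,"dz": -0.045,"rx": 0,"ry": 0,"rz": 0,"gripper": 0.087},
  {"dx": -0.01,"dy": 0,"dz": -0.045,"rx": 0,"ry": 0,"rz": 0,"gripper": 0.087},
  {"dx": -0.01,"dy": 0,"dz": -0.045,"rx": 0,"ry": 0,"rz": 0,"gripper": 0.087},
  {"dx": -0.009,"dy": 0,"dz": -0.04,"rx": 0,"ry": 0,"rz": 0,"gripper": 0.087},
  {"dx": -0.004,"dy": 0,"dz": -0.02,"rx": 0,"ry": 0,"rz": 0,"gripper": 0.087},
  {"dx": 0,"dy": 0,"dz": -0.005,"rx": 0,"ry": 0,"rz": 0,"gripper": 0.087},
])

```text
t: 47.55
ee_pos: [0.494, 0.2958, 0.1744]
ee_rot: [-0.163, 2.145, -2.142]
force: [-1.1, -0.2, -0.3]
opening: 0.087
```

```bash
python3 g.py .4945 .293 .0575 8.4
```

```text
t 47.55 pos [0.494  0.2958 0.1744] f [-1.1 -0.2 -0.3] op 0.087 
turn(now) [0.0017 0.0041 0.0006] shift after turn [-1.000e-04  1.169e-01  2.900e-03] shift no turn [-0.0002  0.1169  0.0031] j [-0.03  0.29 -0.69  1.69  0.19  1.24 -2.19]
```

Emit:
play_rows([
  {"dx": 0,"dy": 0.02,"dz": 0.002,"rx": 0,"ry": 0,"rz": 0,"gripper": 0.087},
  {"dx": 0,"dy": 0.035,"dz": 0,"rx": 0,"ry": 0,"rz": 0,"gripper": 0.087},
  {"dx": 0,"dy": 0.035,"dz": 0,"rx": 0,"ry": 0,"rz": 0,"gripper": 0.087},
  {"dx": 0,"dy": 0.02,"dz": 0,"rx": 0,"ry": 0,"rz": 0,"gripper": 0.087},
  {"dx": 0,"dy": 0.006,"dz": 0,"rx": 0,"ry": 0,"rz": 0,"gripper": 0.087},
  {"dx": 0,"dy": 0,"dz": 0,"rx": 0,"ry": 0,"rz": 0,"gripper": 0.0},
  {"dx": 0,"dy": 0,"dz": 0,"rx": 0,"ry": 0,"rz": 0,"gripper": 0.0},
  {"dx": 0,"dy": 0,"dz": 0,"rx": 0,"ry": 0,"rz": 0,"gripper": 0.0},
  {"dx": 0,"dy": 0,"dz": 0,"rx": 0,"ry": 0,"rz": 0,"gripper": 0.0},
  {"dx": 0,"dy": 0,"dz": 0,"rx": 0,"ry": 0,"rz": 0,"gripper": 0.0},
], force=20)

```text
t: 48.55
ee_pos: [0.4956, 0.2913, 0.0594]
ee_rot: [-0.156, 2.146, -2.143]
force: [0.6, -0.2, 2.5]
opening: 0.0553
```

Emit:
play_rows([
  {"dx": 0,"dy": 0,"dz": 0,"rx": 0,"ry": 0,"rz": 0,"gripper": 0.0},
  {"dx": 0,"dy": 0,"dz": 0,"rx": 0,"ry": 0,"rz": 0,"gripper": 0.0},
  {"dx": 0,"dy": 0,"dz": 0,"rx": 0,"ry": 0,"rz": 0,"gripper": 0.0},
  {"dx": 0,"dy": 0,"dz": 0,"rx": 0,"ry": 0,"rz": 0,"gripper": 0.0},
  {"dx": 0,"dy": 0,"dz": 0,"rx": 0,"ry": 0,"rz": 0,"gripper": 0.0},
  {"dx": 0,"dy": 0,"dz": 0,"rx": 0,"ry": 0,"rz": 0,"gripper": 0.0},
  {"dx": 0,"dy": -0.01,"dz": 0,"rx": 0,"ry": 0,"rz": 0,"gripper": 0.0},
  {"dx": 0,"dy": -0.015,"dz": 0,"rx": 0,"ry": 0,"rz": 0,"gripper": 0.0},
  {"dx": 0,"dy": -0.015,"dz": 0,"rx": 0,"ry": 0,"rz": 0,"gripper": 0.0},
  {"dx": 0,"dy": -0.015,"dz": 0,"rx": 0,"ry": 0,"rz": 0,"gripper": 0.0},
], force=20)

```text
t: 49.55
ee_pos: [0.4954, 0.2907, 0.1153]
ee_rot: [-0.157, 2.145, -2.145]
force: [0.6, -0.5, -0.9]
opening: 0.0553
```

```bash
python3 g.py .467 -.1115 .113 -5.3
```

```text
t 49.55 pos [0.4954 0.2907 0.1153] f [ 0.6 -0.5 -0.9] op 0.0553 
turn(now) [ 2.000e-04  2.392e-01 -7.000e-04] shift after turn [-0.0089  0.0023  0.4031] shift no turn [0.0869 0.0022 0.3937] j [-0.04  0.34 -0.68  1.76  0.23  1.13 -2.21]
```

Emit:
play_rows([
  {"dx": 0.003,"dy": 0,"dz": 0.015,"rx": 0,"ry": 0,"rz": 0,"gripper": 0.0},
  {"dx": 0.006,"dy": 0,"dz": 0.03,"rx": 0,"ry": 0,"rz": 0,"gripper": 0.0},
  {"dx": 0.008,"dy": 0,"dz": 0.035,"rx": 0,"ry": 0,"rz": 0,"gripper": 0.0},
  {"dx": 0.008,"dy": 0,"dz": 0.035,"rx": 0,"ry": 0,"rz": 0,"gripper": 0.0},
  {"dx": 0.008,"dy": 0,"dz": 0.035,"rx": 0,"ry": 0,"rz": 0,"gripper": 0.0},
  {"dx": 0.008,"dy": 0,"dz": 0.035,"rx": 0,"ry": 0,"rz": 0,"gripper": 0.0},
  {"dx": 0.008,"dy": 0,"dz": 0.035,"rx": 0,"ry": 0,"rz": 0,"gripper": 0.0},
  {"dx": 0.008,"dy": 0,"dz": 0.035,"rx": 0,"ry": 0,"rz": 0,"gripper": 0.0},
  {"dx": 0.008,"dy": 0,"dz": 0.035,"rx": 0,"ry": 0,"rz": 0,"gripper": 0.0},
  {"dx": 0.008,"dy": 0,"dz": 0.035,"rx": 0,"ry": 0,"rz": 0,"gripper": 0.0},
])

```text
t: 50.55
ee_pos: [0.4694, -0.0441, 0.1135]
ee_rot: [-0.157, 2.145, -2.146]
force: [0.2, -0.8, -0.8]
opening: 0.0555
```

Emit:
play_rows([
  {"dx": 0.007,"dy": 0,"dz": 0.03,"rx": 0,"ry": 0,"rz": 0,"gripper": 0.0},
  {"dx": 0.005,"dy": 0,"dz": 0.022,"rx": 0,"ry": 0,"rz": 0,"gripper": 0.0},
  {"dx": 0.001,"dy": 0,"dz": 0.012,"rx": 0,"ry": 0,"rz": 0,"gripper": 0.0},
  {"dx": 0,"dy": 0,"dz": 0.004,"rx": 0,"ry": 0,"rz": 0,"gripper": 0.0},
  {"dx": 0,"dy": 0,"dz": 0,"rx": 0,"ry": 0,"rz": 0,"gripper": 0.0},
  {"dx": 0,"dy": 0.01,"dz": 0,"rx": 0,"ry": 0,"rz": 0,"gripper": 0.0},
  {"dx": 0,"dy": 0.02,"dz": 0,"rx": 0,"ry": 0,"rz": 0,"gripper": 0.0},
  {"dx": 0,"dy": 0.014,"dz": 0,"rx": 0,"ry": 0,"rz": 0,"gripper": 0.0},
  {"dx": 0,"dy": 0.005,"dz": 0,"rx": 0,"ry": 0,"rz": 0,"gripper": 0.0},
  {"dx": 0,"dy": 0,"dz": 0,"rx": 0,"ry": 0,"rz": 0,"gripper": 0.0},
])

```text
t: 51.55
ee_pos: [0.4671, -0.11, 0.0637]
ee_rot: [-0.161, 2.146, -2.144]
force: [-0.4, -0.6, -0.2]
opening: 0.0556
```

```bash
python3 g.py .468 -.1115 .0598 8.4
```

```text
t 51.55 pos [ 0.4671 -0.11    0.0637] f [-0.4 -0.6 -0.2] op 0.0556 
turn(now) [0.0011 0.0011 0.0016] shift after turn [-0.0007  0.0039  0.0017] shift no turn [-0.0007  0.0039  0.0017] j [ 0.54  0.17 -0.43  2.03  0.09  0.96 -1.36]
```

Emit:
play_rows([
  {"dx": 0,"dy": 0.002,"dz": 0,"rx": 0,"ry": 0,"rz": 0,"gripper": 0.0},
  {"dx": 0,"dy": 0.002,"dz": 0,"rx": 0,"ry": 0,"rz": 0,"gripper": 0.0},
  {"dx": 0,"dy": 0,"dz": 0,"rx": 0,"ry": 0,"rz": 0,"gripper": 0.0},
  {"dx": 0,"dy": 0,"dz": 0,"rx": 0,"ry": 0,"rz": 0,"gripper": 0.0},
  {"dx": 0,"dy": 0,"dz": 0,"rx": 0,"ry": 0,"rz": 0,"gripper": 0.087},
  {"dx": 0,"dy": 0,"dz": 0,"rx": 0,"ry": 0,"rz": 0,"gripper": 0.087},
  {"dx": 0,"dy": 0,"dz": 0,"rx": 0,"ry": 0,"rz": 0,"gripper": 0.087},
  {"dx": 0,"dy": 0,"dz": 0,"rx": 0,"ry": 0,"rz": 0,"gripper": 0.087},
  {"dx": 0,"dy": 0,"dz": 0,"rx": 0,"ry": 0,"rz": 0,"gripper": 0.087},
  {"dx": 0,"dy": 0,"dz": 0,"rx": 0,"ry": 0,"rz": 0,"gripper": 0.087},
])

```text
t: 52.55
ee_pos: [0.4676, -0.1107, 0.0606]
ee_rot: [-0.158, 2.145, -2.145]
force: [0.1, 0.1, 0.4]
opening: 0.086
```

```bash
python3 g.py .468 -.1115 .0598 8.4
```

```text
t 52.55 pos [ 0.4676 -0.1107  0.0606] f [0.1 0.1 0.4] op 0.086 
turn(now) [ 0.      0.0001 -0.    ] shift after turn [-0.0003  0.0008  0.0009] shift no turn [-0.0003  0.0008  0.0009] j [ 0.54  0.18 -0.43  2.03  0.09  0.95 -1.36]
```

Lift straight up, then move to the +y side, clear of everything, and look.

Emit:
play_rows([
  {"dx": 0,"dy": -0.015,"dz": 0,"rx": 0,"ry": 0,"rz": 0,"gripper": 0.087},
  {"dx": 0,"dy": -0.03,"dz": 0,"rx": 0,"ry": 0,"rz": 0,"gripper": 0.087},
  {"dx": 0,"dy": -0.04,"dz": 0,"rx": 0,"ry": 0,"rz": 0,"gripper": 0.087},
  {"dx": 0,"dy": -0.04,"dz": 0,"rx": 0,"ry": 0,"rz": 0,"gripper": 0.087},
  {"dx": 0,"dy": -0.03,"dz": -0.02,"rx": 0,"ry": 0,"rz": 0,"gripper": 0.087},
  {"dx": 0,"dy": 0,"dz": -0.04,"rx": 0,"ry": 0,"rz": 0,"gripper": 0.087},
  {"dx": 0,"dy": 0,"dz": -0.045,"rx": 0,"ry": 0,"rz": 0,"gripper": 0.087},
  {"dx": 0,"dy": 0,"dz": -0.045,"rx": 0,"ry": 0,"rz": 0,"gripper": 0.087},
  {"dx": 0,"dy": 0,"dz": -0.045,"rx": 0,"ry": 0,"rz": 0,"gripper": 0.087},
  {"dx": 0,"dy": 0,"dz": -0.045,"rx": 0,"ry": 0,"rz": 0,"gripper": 0.087},
])

```text
t: 53.55
ee_pos: [0.432, 0.1284, 0.2158]
ee_rot: [-0.157, 2.145, -2.145]
force: [0.5, 0.2, -0.1]
opening: 0.0871
```

Emit:
play_rows([
  {"dx": 0,"dy": 0,"dz": -0.045,"rx": 0,"ry": 0,"rz": 0,"gripper": 0.087},
  {"dx": 0,"dy": 0,"dz": -0.03,"rx": 0,"ry": 0,"rz": 0,"gripper": 0.087},
  {"dx": 0,"dy": 0,"dz": -0.015,"rx": 0,"ry": 0,"rz": 0,"gripper": 0.087},
  {"dx": 0,"dy": 0,"dz": 0,"rx": 0,"ry": 0,"rz": 0,"gripper": 0.087},
  {"dx": 0,"dy": 0,"dz": 0,"rx": 0,"ry": 0,"rz": 0,"gripper": 0.087},
  {"dx": 0,"dy": 0,"dz": 0,"rx": 0,"ry": 0,"rz": 0,"gripper": 0.087},
  {"dx": 0,"dy": 0,"dz": 0,"rx": 0,"ry": 0,"rz": 0,"gripper": 0.087},
  {"dx": 0,"dy": 0,"dz": 0,"rx": 0,"ry": 0,"rz": 0,"gripper": 0.087},
  {"dx": 0,"dy": 0,"dz": 0,"rx": 0,"ry": 0,"rz": 0,"gripper": 0.087},
  {"dx": 0,"dy": 0,"dz": 0,"rx": 0,"ry": 0,"rz": 0,"gripper": 0.087},
])

```text
t: 54.55
ee_pos: [0.4194, 0.2156, 0.2156]
ee_rot: [-0.157, 2.145, -2.145]
force: [-0.3, -0.6, -0.4]
opening: 0.0869
```

Run:
```python
from h import *
np.set_printoptions(precision=4,suppress=True)
st=dict(round=(.4516,-.3072,.4474,-.309,.117),jar=(.4694,-.1101,.4664,-.1118,.098),square=(.4612,-.2077,.4566,-.2105,.106),block=(.6805,.097,.6805,.097,.0995),vial=(.5185,-.358,.5183,-.3588,.045))
for n in("top","side"):
    p=eyes.read_camera(n);C=cloud(p);cv2.imwrite(f"pics/f_{n}.png",p["img"][:,:,::-1])
    for k,v in st.items():
        x,y=v[:2] if n=="top" else v[2:4]
        P=C[(np.hypot(C[:,:,0]-x,C[:,:,1]-y)<.045)&(abs(C[:,:,2]-v[4])<.008)&(p["range_z"]>0)]
        if len(P): print(n,k,len(P),"start",(x,y),"now",P.mean(0),cv2.minAreaRect((P[:,:2]*1000).astype(np.float32)))
```

```text
top round 189 start (0.4516, -0.3072) now [ 0.4511 -0.3072  0.1155] ((450.6446228027344, -307.7760314941406), (30.927797317504883, 34.0064811706543), 0.38359445333480835)
top jar 469 start (0.4694, -0.1101) now [ 0.4691 -0.1111  0.0954] ((469.2187805175781, -111.22222900390625), (52.65888214111328, 52.659889221191406), 44.988067626953125)
top square 204 start (0.4612, -0.2077) now [ 0.4616 -0.2089  0.1035] ((462.0743713378906, -209.59190368652344), (33.52375411987305, 34.112571716308594), 2.0144410133361816)
top block 542 start (0.6805, 0.097) now [0.6825 0.0971 0.0993] ((682.8937377929688, 97.2452621459961), (62.74930191040039, 45.07456588745117), 88.88957214355469)
top vial 86 start (0.5185, -0.358) now [ 0.5226 -0.3577  0.0431] ((522.1454467773438, -358.2349853515625), (21.438135147094727, 23.273221969604492), 0.7238741517066956)
side round 204 start (0.4474, -0.309) now [ 0.4467 -0.3093  0.116 ] ((446.9285888671875, -308.34747314453125), (32.18877029418945, 33.14167022705078), 32.861793518066406)
side jar 333 start (0.4664, -0.1118) now [ 0.4644 -0.1132  0.096 ] ((464.8739318847656, -112.05216217041016), (55.745323181152344, 52.952919006347656), 74.54395294189453)
side square 180 start (0.4566, -0.2105) now [ 0.457  -0.2107  0.1041] ((457.0152282714844, -209.753173828125), (34.85187530517578, 34.519378662109375), 47.92521667480469)
side block 252 start (0.6805, 0.097) now [0.6774 0.0931 0.0999] ((678.5455322265625, 96.66244506835938), (67.42107391357422, 44.783042907714844), 88.25189971923828)
side vial 105 start (0.5183, -0.3588) now [ 0.5181 -0.3589  0.0441] ((518.4570922851562, -358.1219177246094), (23.417139053344727, 23.364093780517578), 56.502323150634766)
```

View pics/f_side.png

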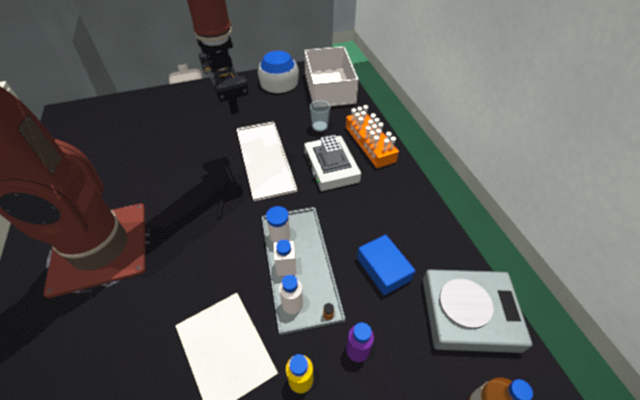

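View pics/f_top.png

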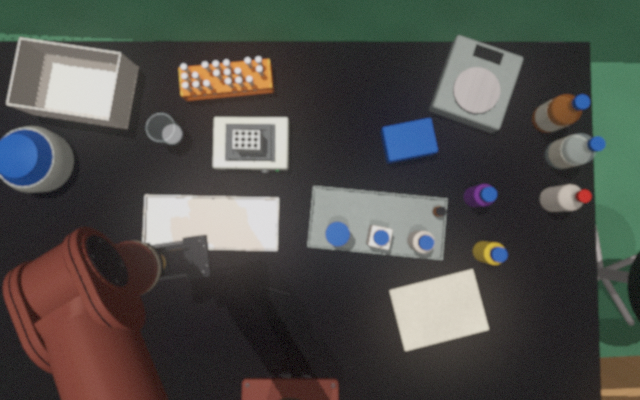

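Both views show the three containers upright back in the grey tray, with top-view pixels (337,234), (380,237) and (424,242) matching the start. The block is in the heater at (247,140), the vial is unmoved at (439,211), and the arm is clear. Handing in.

```bash
python3 -c "
from cell import r
print(r.hand_in())"
```

```text
the job is handed in; nothing more can be done
None
```

I moved the jar, square bottle and round bottle into the side tray and seated the tube block in the heater recess. I then put each container back on its starting spot and handed the job in, at about 55 s of the 139 s limit. No verdict was reported.

**Last checks, from both cameras with the arm clear:**
- **Containers:** all three are upright and within about 1–3 mm of where they stood at the start.
- **Tube block:** it is flat in the recess, with its top at z ≈ 0.0995 m against 0.100 m expected. Its centre is about (0.681, 0.097), within about 2 mm of my estimate of the recess centre, and its yaw is about 1–2°.
- **Vial and look-alikes:** the vial has not moved in the side view and sits at the same pixel in the top view. I left the purple and yellow bottles alone.

**Disagreements and failures:** the two cameras differ by about 4 mm in x throughout, so I averaged them; the offset was the same before and after. My first move call was refused because its rows were incomplete, and it moved nothing.

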